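Fold the tongs and the nutcracker into the utensil case

TASK

The tongs and the nutcracker have been left open on the counter. Fold each one shut, lay it flat in its own pocket of the sloping utensil case (tongs in the upper, longer and narrower pocket; nutcracker in the lower, shorter and wider one; either end may point left), then swing the clear lid fully shut over them. Leave the other kitchen things where they stand.

Things in the scene. Friction and masses are not known exactly. Their poses are not given: they have to be found in the camera images.
- tongs: Steel tongs, green grips, lying flat: two straight arms 12 mm wide, 18 high, hinged at one end about body z. Folded: a bar 165 x 24 x 18 mm, 0.13 kg. Origin: centre of the folded bar's underside, on the line where the arms meet. x: along the fixed arm (y -12 to 0 mm) from hinge end (-82.5) to free end (+82.5). Squeezing the arms together folds it; it stays as left.
- tongs_arm (a joint): Opening angle of the tongs' second arm, rad: 0 is folded shut (the arm then fills y = 0 to +12 mm of tongs); it grows as the arm swings about the hinge towards the +y side. Light friction (0.04 N m). Starts between 0.4 and 0.75.
- tongs_hinge (a point): Hinge axis of the tongs, on top of the hinge disc (12 mm radius, 18 mm above the underside), 70.5 mm on the -x side of tongs' origin.
- cracker: Dark nutcracker, wooden grips, lying flat: two straight arms 16 mm wide, 18 high, hinged at one end about body z. Folded: a bar 140 x 32 x 18 mm, 0.16 kg. Origin: centre of the folded bar's underside, on the line where the arms meet. x: along the fixed arm (y -16 to 0 mm) from hinge end (-70) to free end (+70). Squeezing the arms together folds it; it stays as left.
- cracker_arm (a joint): Opening angle of the nutcracker's second arm, rad: 0 is folded shut (the arm then fills y = 0 to +16 mm of cracker); it grows as the arm swings about the hinge towards the +y side. Light friction (0.04 N m). Starts between 0.4 and 0.75.
- cracker_hinge (a point): Hinge axis of the nutcracker, on top of the hinge disc (16 mm radius), 54 mm on the -x side of cracker's origin.
- tray: White fixed tray on a grey stand, tilted 27 deg to face the robot. Origin: centre of underside, 55 mm up. x up the slope, y left along the pockets, z out of its face. 140 (x) by 199 mm (y); floor 6 mm; end walls (y +-97) to z 28. Blue inserts, tops at z 18 mm, form two pockets along y; for |y| under 35 mm there are no inserts: a finger channel at floor level crosses the tray.
- tongs_pocket (a point): Centre of the floor of the upper pocket, for the tongs: 30 mm (x) by 175 mm (y), 12 mm deep. Axes as tray; at tray x = +21, z = 6 mm. Nearest insert edges: 32 mm of insert below it, 34 mm above it.
- cracker_pocket (a point): Centre of the floor of the lower pocket, for the nutcracker: 38 mm (x) by 150 mm (y), 12 mm deep. Axes as tray; at tray x = -45, z = 6 mm. A 6 mm rim runs below it.
- lid (a joint): Opening angle of the clear lid, rad: 0 is shut, flat over the tray; it grows as the lid swings up and back about its hinge along the tray's upper edge. Starts between 1.88 and 2.22 (about upright; 2.04 is vertical). Stiff hinge (0.16 N m): it stays where it is left and has to be pushed all the way.
- lid_hinge (a point): Middle of the lid's hinged edge, on its outer face, 4 mm over the hinge axis (which is at tray x = +70, z = 28 mm). Axes of the lid: x from the free edge to the hinge, y along the hinge, z out of its outer face (up when shut).
- lid_edge (a point): Middle of the lid's free edge (orange strip), on its outer face, 140 mm from the hinge axis. Lid is 140 mm by 199 mm, 4 mm thick. Outer face looks away from the robot when the lid is open.
- mug: Blue mug with a handle, 76 mm across, 85 mm high, a bystander between the robot and the case. Origin under its centre.
- salt: White salt shaker with steel cap, 44 mm across, 95 mm high, bystander to one side of the case. Origin under its centre.
- pepper: Dark wooden pepper shaker, 44 mm across, 110 mm high, bystander to the other side of the case. Origin under its centre.
- bowl: Steel bowl, 130 mm across, 50 mm high, bystander. Origin under its centre.
- jar: Amber jar with yellow lid, 66 mm across, 100 mm high, bystander behind the case. Origin under its centre.
- spatula: Spatula, 260 mm long, lying flat behind the case, bystander. Origin under its middle.
- timer: White kitchen timer, 50 x 70 x 22 mm, bystander. Origin under its centre.

How it is judged:
By the outcome, as a careful person would: the job done as asked, in the order asked, and still so for the second after the job is handed in, with the robot touching nothing.
It also fails if it takes over 66 s, if anything falls off the work surface, if the arm or the gripper's body presses on something with over 40 N, if the wrist force passes 120 N, or if a joint passes its speed limit or range.

ROBOT

A 7-joint arm with a two-finger parallel gripper is mounted at the origin on the work surface. World frame = base frame: x ahead of the robot, y to its left, z up, the work surface at z = 0. Lengths are in m, angles in rad, forces in N, time in s.
With the tool pointing down it reaches from about 0.4 to 0.875 m from the base axis. Payload 19.3 kg.
Tool frame: the origin (TCP) lies between the finger pads; the fingertips stand bot.tcp_to_tips ahead of it and the grasp point (between the pads) lies 3 mm ahead of it (bot.tcp_to_tips is the distance from the TCP to the fingertips, in m); x points along the fingers, y is the direction in which the jaws open and shut, and the axes are right-handed (so a half turn about x gives the same grasp; the last joint's range is limited). The gripper opens to 85 mm and grips with 20 to 120 N. Pads are 22 mm wide; open, the fingers measure 114 mm over their backs; the gripper's body (76 mm by 85 mm) begins 54 mm behind the grasp point. The pads swing forward as they close: fully open they stand 13 mm farther back than shut.
Start: joints at [-1.192, 0.521, -0.036, 1.599, 0.021, 1.021, -0.113], TCP at [0.271, 0.563, 0.253] pointing down, gripper open.
Joint ranges: [-2.91, 2.91], [-0.3, 2.13], [-1.5, 1.42], [0.17, 2.43], [-1.26, 4.41], [0.16, 1.93], [-2.52, 2.52]. Speed limits (rad/s): [1.89, 1.89, 2.39, 2.39, 3.01, 3.01, 3.01].

INTERFACE

Orientations are given as [roll, pitch, yaw] about the fixed x, y, z axes, in that order (R = Rz(yaw) Ry(pitch) Rx(roll)).
In Python, from workcell import bot, eyes gives the robot as it stands. The module is installed in compiled form; this text tells all that it offers.
- The arm moves only by the tool step_arm, never from a script. Its argument "targets" is a list that holds one entry, the list of rows, each a list of 7 numbers: the shift along the tool's x, y, z in cm, then the turn, a rotation vector about the tool's x, y, z in rad, then the opening, from 0 (shut) to 1 (fully open). A call has 1 to 10 rows; each row is the pose to reach, as a shift and turn from the pose measured when the call began, along the tool's axes at that moment; what a row does not reach only later rows make up. A row lasts 1/10 s, in which the tool goes at most 50 mm and 8.59 degrees, less where a joint would pass 70% of its speed; a pose out of reach is approached as far as the arm can. A call with a gripper value outside its range is refused whole. The fingers move at their own pace and stop on an object; "grip_force" is the grip in N (left out, the last holds). Time passes only in rows, so rows that repeat a pose let the fingers close. It gives the time, the measured TCP pose, the force and the opening at its end, in the units of the state.
- bot.observe(): the state, without advancing time (a new reading comes with each control period).
- eyes.grab_frame(name): name is "side" or "top"; returns the picture (384x512x3 uint8, red, green, blue); there is no depth.
- eyes.get_calibration(name): a dict with "fx", "fy", "cx", "cy" (pixels), "camera_from_world" (4x4, takes a point from world to camera coordinates). Camera axes: x right, y down, z forward; pixel columns grow to the right and rows downward; lengths in m; the calibration is good to about 2 mm. A picture is of the moment at which its call begins. get_calibration takes no time and is no camera call.
- bot.job_done(): hands the job in, once; it reports no verdict.
The state is a dict: "clock": time; "qpos": joint angles; "qd": joint speeds; "joint_efforts": joint torques, N m; "position": TCP position; "tool_rot": TCP orientation; "force": force on the tool from outside, world axes, zero at the start; "moment": the same for the moment, N m; "grip_width": finger opening in m.
Only numpy, scipy, OpenCV 4.12 (cv2) and the standard library are available. Lean on these libraries where they do the work, as an engineer would, in place of code of your own. Each camera call takes 0.05 s, during which the arm holds its last target.

## Working session

There is one attempt and no reset: what is moved stays moved. The work goes in short steps, Python scripts to look and compute and a tool call to move; the robot and the scene stay as the last step left them, time stands still between calls to the robot, and variables do not carry over. Pictures are saved under pics/ and viewed, and the job is handed in when it is done.

Besides the shell and the picture viewer there is one more tool, called after "Emit:" by a JSON object that holds its "method" and its "body", one argument or row to a line. step_arm: Moves the arm, as the interface text tells. Its arguments: {"type":"object","properties":{"targets":{"type":"array","items":{"type":"array","items":{"type":"array","items":{"type":"number"}}}},"grip_force":{"type":"number"}},"required":["targets"]}

```bash
mkdir -p pics; ls; python3 - <<'E'
from workcell import bot,eyes
import cv2,numpy as np
s=bot.observe()
print({k:np.round(v,3) for k,v in s.items()},bot.tcp_to_tips)
for n in("side","top"):
    im=eyes.grab_frame(n);cv2.imwrite(f"pics/{n}0.png",im[:,:,::-1]);np.save(f"{n}0.npy",im)
    c=eyes.get_calibration(n);print(n,{k:np.round(v,3) for k,v in c.items()})
E
```

```text
pics
{'clock': np.float64(0.0), 'qpos': array([-1.192,  0.522, -0.036,  1.6  ,  0.021,  1.021, -0.113]), 'qd': array([ 0.   , -0.002,  0.002,  0.002,  0.   , -0.001, -0.   ]), 'joint_efforts': array([-1.0000e-03, -9.2712e+01,  1.9790e+00, -3.6996e+01,  1.8000e-02,
        8.0000e-03, -0.0000e+00]), 'position': array([0.271, 0.563, 0.253]), 'tool_rot': array([-1.495,  1.57 , -1.944]), 'force': array([-0.369,  0.247, -0.237]), 'moment': array([0.019, 0.047, 0.004]), 'grip_width': np.float64(0.086)} 0.022
side {'fx': np.float64(452.355), 'fy': np.float64(452.355), 'cx': np.float64(256.116), 'cy': np.float64(197.05), 'camera_from_world': array([[ 0.958, -0.287, -0.015, -0.561],
       [-0.217, -0.689, -0.692,  0.208],
       [ 0.188,  0.666, -0.722,  1.187],
       [ 0.   ,  0.   ,  0.   ,  1.   ]])}
top {'fx': np.float64(363.391), 'fy': np.float64(363.391), 'cx': np.float64(249.614), 'cy': np.float64(184.822), 'camera_from_world': array([[ 0.01 , -1.   , -0.022, -0.   ],
       [-0.996, -0.008, -0.084,  0.594],
       [ 0.084,  0.023, -0.996,  0.902],
       [ 0.   ,  0.   ,  0.   ,  1.   ]])}
```

View pics/top0.png

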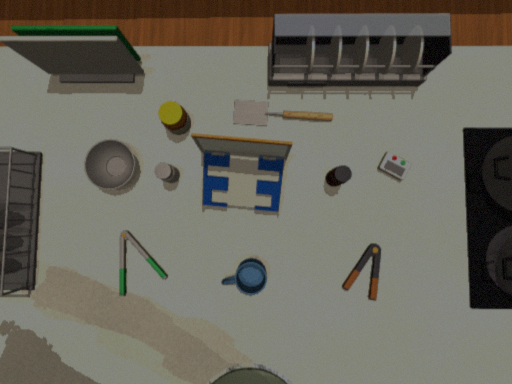

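View pics/side0.png

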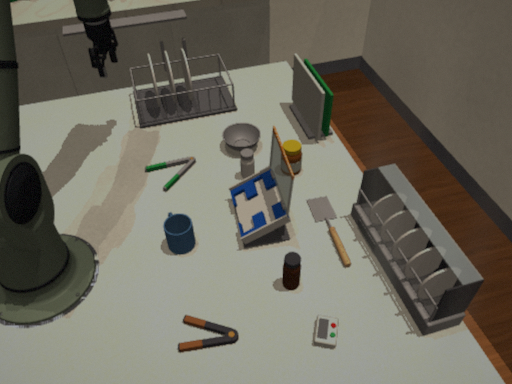

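Top view: tongs with hinge near (125,235) opening downward, nutcracker with hinge near (374,250), tray around (243,180), mug at (250,277). Now zoomed measurement.

```bash
cat > h.py <<'E'
import numpy as np,cv2
from scipy.spatial.transform import Rotation as Ro
from workcell import bot,eyes
C={n:eyes.get_calibration(n) for n in("side","top")}
def proj(n,P):
    c=C[n];P=np.atleast_2d(P);p=P@c["camera_from_world"][:3,:3].T+c["camera_from_world"][:3,3]
    return np.c_[c["fx"]*p[:,0]/p[:,2]+c["cx"],c["fy"]*p[:,1]/p[:,2]+c["cy"]]
def ray(n,uv):
    c=C[n];M=c["camera_from_world"];R=M[:3,:3];o=-R.T@M[:3,3];uv=np.atleast_2d(uv)
    d=np.c_[(uv[:,0]-c["cx"])/c["fx"],(uv[:,1]-c["cy"])/c["fy"],np.ones(len(uv))]@R
    return o,d
def onz(n,uv,z):
    o,d=ray(n,uv);return o+d*((z-o[2])/d[:,2])[:,None]
def tri(uvs,uvt):
    A=[];b=[]
    for n,uv in(("side",uvs),("top",uvt)):
        o,d=ray(n,uv);d=d[0]/np.linalg.norm(d[0]);P=np.eye(3)-np.outer(d,d);A.append(P);b.append(P@o)
    return np.linalg.solve(A[0]+A[1],b[0]+b[1])
def crop(im,x0,y0,w,h,k,name):
    cv2.imwrite("pics/"+name,cv2.resize(im[y0:y0+h,x0:x0+w,::-1],None,fx=k,fy=k,interpolation=cv2.INTER_CUBIC))
# rpy as scipy 'xyz' extrinsic
def Rt(rpy): return Ro.from_euler('xyz',rpy)
E
python3 - <<'E'
from h import *
t=np.load("top0.npy");s=np.load("side0.npy")
a=[cv2.resize(t[y:y+80,x:x+80,::-1],None,fx=5,fy=5,interpolation=cv2.INTER_CUBIC) for x,y in((100,220),(325,232))]
cv2.imwrite("pics/tz.png",np.hstack(a))
crop(t,190,125,110,95,7,"trz.png")
crop(s,215,120,100,130,4.5,"trs.png")
a=[cv2.resize(s[y:y+60,x:x+80,::-1],None,fx=5,fy=5,interpolation=cv2.INTER_CUBIC) for x,y in((135,140),(170,300))]
cv2.imwrite("pics/sz.png",np.hstack(a))
E
```

```text
(no output)
```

View pics/tz.png

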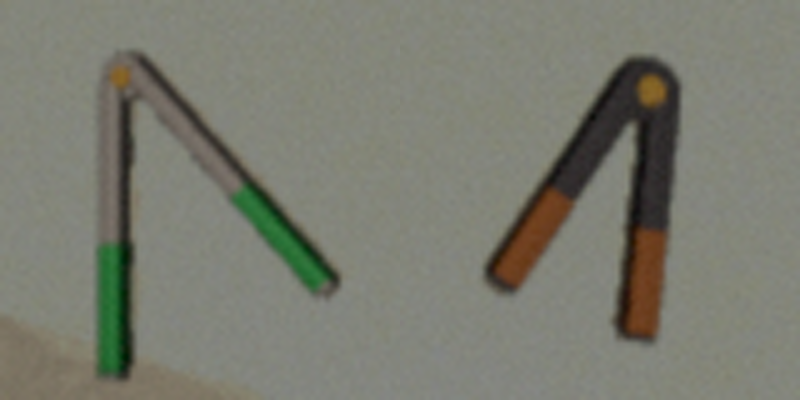

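View pics/trz.png

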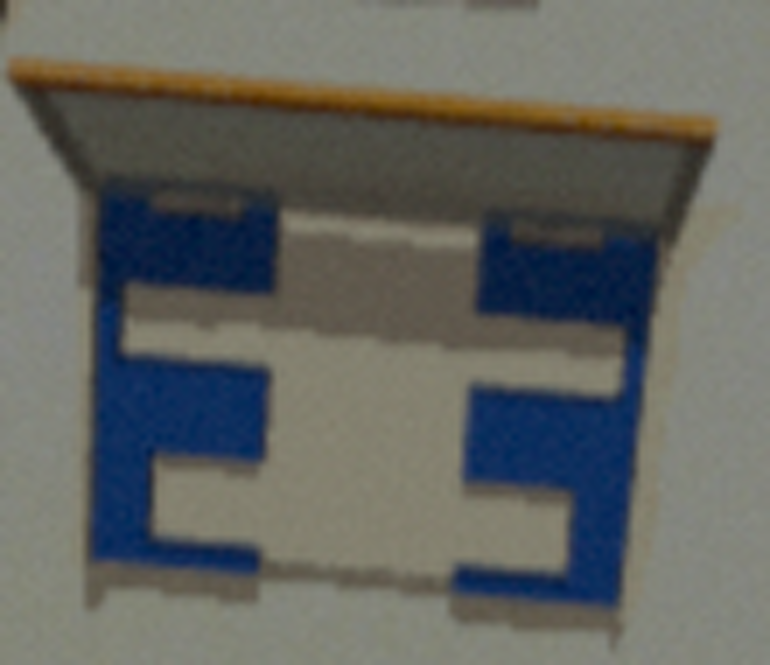

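View pics/trs.png

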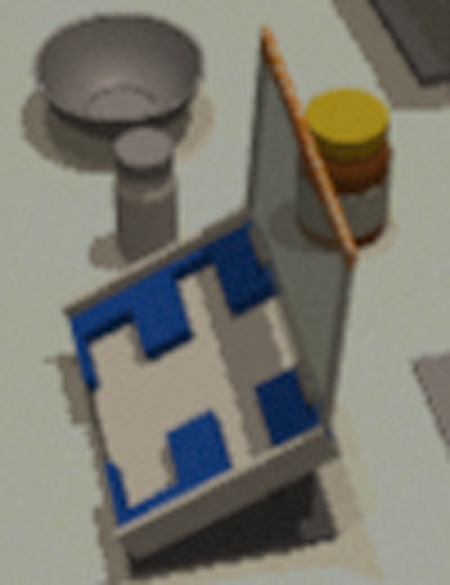

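View pics/sz.png

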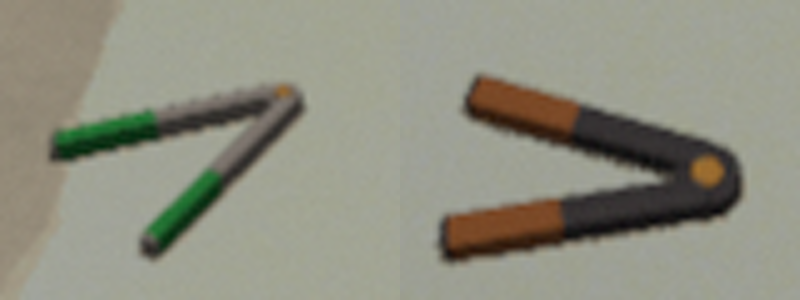

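Top zoom: tongs pin at about (124,235), fixed arm is the left one and the right one is the moving arm; cracker pin (455,250→ crop 652,91), fixed arm is the left one. Tray insert corners are sharp. Measuring now.

```bash
cat > m.py <<'E'
from h import *
from scipy.optimize import least_squares
t=np.load("top0.npy");s=np.load("side0.npy")
def trayR(yaw): # tray x up slope (away from robot), y left, z normal
    return (Ro.from_euler('z',yaw)*Ro.from_euler('y',-27,degrees=True)).as_matrix()
obj=np.array([[36,35],[36,-35],[6,35],[6,-35],[-26,35],[-26,-35],[-70,35],[-70,-35],[6,87.5],[-26,75],[6,-87.5],[-26,-75],[36,-87.5]])
px=np.array([[274,294],[477,313],[270,370],[470,388],[263,462],[464,484],[257,573],[450,592],[122,355],[152,458],[620,397],[572,490],[628,323]],float)
uv=px/7-0.5+0.5/7+[190,125]
O=np.c_[obj,np.full(len(obj),18)]/1000
f=lambda p:(proj("top",O@trayR(p[2]).T+[p[0],p[1],.055])-uv).ravel()
r=least_squares(f,[.6,0,0],loss='soft_l1',f_scale=.5)
print("tray",r.x);print(np.round(r.fun.reshape(-1,2),2))
pu=np.array([[274,294]])
print("side proj of z18 corners",[np.round(q) for q in proj("side",O@trayR(r.x[2]).T+[r.x[0],r.x[1],.055])])
hs=cv2.cvtColor(t,cv2.COLOR_RGB2HSV)
def comps(m,mn):
    n,l,st,ce=cv2.connectedComponentsWithStats(m.astype(np.uint8));return [(st[i],ce[i]) for i in range(1,n) if st[i,4]>mn]
H,S,V=hs[...,0].astype(int),hs[...,1],hs[...,2]
sub=np.zeros(H.shape,bool);sub[225:300,100:400]=1
for nm,m in(("green",(H>45)&(H<80)&(S>110)&sub),("orange",(H<14)&(S>110)&sub&(np.arange(512)[None]>300)),("pin",(H>14)&(H<28)&(S>100)&sub)):
    for st,ce in comps(m,3): print(nm,st,np.round(ce,2),np.round(onz("top",ce,.018)[0],4))
m=(H>5)&(H<25)&(S>120);m[:125]=0;m[165:]=0;m[:,:185]=0;m[:,300:]=0
for st,ce in comps(m,5): print("edge",st,ce)
blue=(H>100)&(H<118)&(S>100);blue[:255]=0
for st,ce in comps(blue,30): print("mug",st,ce,onz("top",ce,.085))
E
python3 m.py
```

```text
tray [ 0.60526144  0.02148989 -0.08287498]
[[-0.21 -0.12]
 [-0.04 -0.22]
 [-0.26  0.68]
 [-0.05  0.72]
 [ 0.09 -0.35]
 [-0.24 -0.9 ]
 [ 0.08 -0.08]
 [ 0.37 -0.21]
 [-0.62  0.88]
 [-0.22 -1.26]
 [ 0.2   1.39]
 [ 0.62 -0.26]
 [ 0.35  0.31]]
side proj of z18 corners [array([266., 188.]), array([271., 205.]), array([257., 192.]), array([262., 210.]), array([247., 198.]), array([252., 215.]), array([234., 204.]), array([238., 223.]), array([253., 180.]), array([244., 188.]), array([266., 225.]), array([255., 226.]), array([276., 219.])]
green [147 257  19  21 123] [156.  266.8] [0.3837 0.2404 0.018 ]
green [120 269   6  25 138] [122.32 281.07] [0.3469 0.3251 0.018 ]
orange [343 269  16  20 137] [351.06 278.62] [ 0.3609 -0.2509  0.018 ]
orange [369 277   9  22 142] [373.37 288.  ] [ 0.3387 -0.3058  0.018 ]
pin [122 233   4   5  16] [123.5 235. ] [0.4627 0.3266 0.018 ]
pin [372 247   7   7  36] [374.83 249.72] [ 0.433  -0.3112  0.018 ]
pin [344 282   2   4   4] [344.25 283.5 ] [ 0.3487 -0.2338  0.018 ]
edge [192 134 100  12 349] [241.2034384  139.24068768]
mug [223 259  43  35 835] [249.16646707 276.52095808] [[0.37366369 0.00244786 0.085     ]]
```

```bash
cat > m2.py <<'E'
from m import *
print('-----')
su=np.array([[183,277],[218,411],[165,323],[232,468],[190,320]],float)
for z36,zm70 in((6,18),(6,6)):
    O2=O.copy()
    O2[np.isin(obj[:,0],[36,-26]),2]=.006; O2[obj[:,0]==-70,2]=zm70/1000
    f=lambda p:(proj("top",O2@trayR(p[2]).T+[p[0],p[1],.055])-uv).ravel()
    r=least_squares(f,[.6,0,0]);print(z36,zm70,r.x,r.cost);print(np.round(r.fun.reshape(-1,2),2).tolist())
    p=r.x
    im=s.copy();im=cv2.resize(im,None,fx=1,fy=1)
    W=lambda q:np.asarray(q)/1000@trayR(p[2]).T+[p[0],p[1],.055]
    big=cv2.resize(s[140:250,215:315,::-1],None,fx=6,fy=6,interpolation=cv2.INTER_CUBIC)
    bigt=cv2.resize(t[125:220,190:300,::-1],None,fx=6,fy=6,interpolation=cv2.INTER_CUBIC)
    q=[[x,y,18] for x in(36,6,-26,-64,-70) for y in(35,-35)]+[[6,87.5,18],[6,-87.5,18],[-26,75,18],[-26,-75,18]]+[[70,y,28] for y in(99.5,-99.5)]+[[-70,y,28] for y in(99.5,-99.5)]
    for a in proj("side",W(q)): cv2.circle(big,tuple(int(v) for v in (a+.5-[215,140])*6),3,(0,0,255),-1)
    for a in proj("top",W(q)): cv2.circle(bigt,tuple(int(v) for v in (a+.5-[190,125])*6),3,(0,0,255),-1)
    cv2.imwrite(f"pics/chk_s{zm70}.png",big[:600]);cv2.imwrite(f"pics/chk_t{zm70}.png",bigt)
E
python3 m2.py | sed -n '/-----/,$p'
```

```text
-----
6 18 [ 0.60300988  0.02191316 -0.08230226] 15.240576307667327
[[0.17, -0.82], [-0.03, -0.98], [-0.45, 1.61], [-0.23, 1.63], [0.48, -1.32], [-0.18, -1.91], [-0.09, 0.82], [0.21, 0.68], [-0.81, 1.82], [0.37, -2.2], [0.02, 2.3], [0.47, -1.31], [0.09, -0.48]]
6 6 [ 0.60223812  0.02205587 -0.08194706] 15.94163090871566
[[0.1, -0.5], [-0.09, -0.66], [-0.51, 1.94], [-0.29, 1.95], [0.42, -1.0], [-0.24, -1.61], [0.43, -0.92], [0.4, -1.1], [-0.88, 2.15], [0.31, -1.88], [-0.04, 2.61], [0.42, -1.01], [0.03, -0.17]]
```

```bash
sed -i 's/np.isin(obj\[:,0\],\[36,-26\])/obj[:,0]==6/; s/((6,18),(6,6))/((6,18),)/' m2.py; python3 m2.py | sed -n '/-----/,$p'
```

```text
-----
6 18 [ 0.60400131  0.0218655  -0.07684555] 1.6104976950039198
[[-0.44, 0.48], [-0.26, 0.21], [0.14, -0.48], [0.01, -0.65], [-0.0, 0.25], [-0.31, -0.46], [0.08, 0.52], [0.4, 0.22], [0.03, -0.13], [-0.32, -0.56], [-0.0, -0.13], [0.55, 0.07], [0.15, 0.61]]
```

```bash
python3 -c "
import cv2,numpy as np
a=cv2.imread('pics/chk_s18.png');b=cv2.imread('pics/chk_t18.png')
b=cv2.resize(b,None,fx=.8,fy=.8);a=cv2.resize(a,None,fx=.45,fy=.45)
cv2.imwrite('pics/chk1.png',b);cv2.imwrite('pics/chk2.png',cv2.imread('pics/chk_s18.png'))"
```

```text
(no output)
```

View pics/chk2.png

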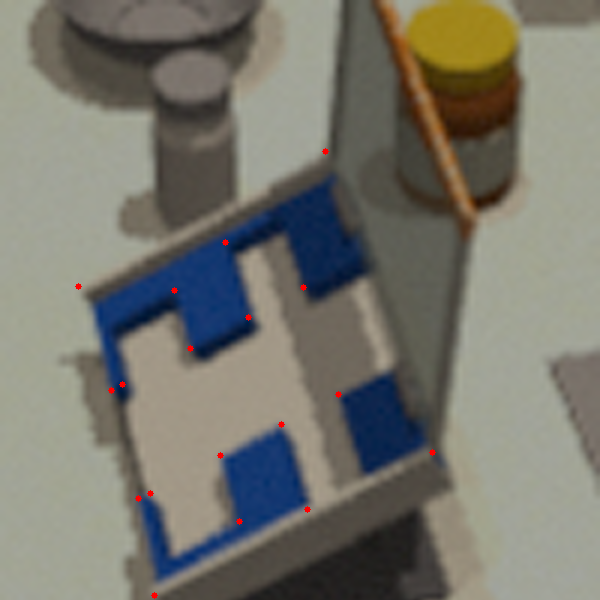

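View pics/chk1.png

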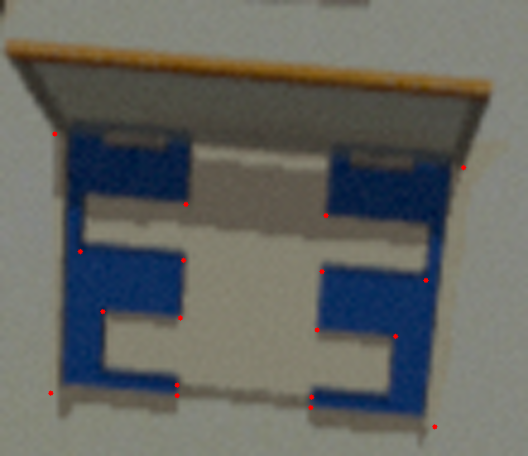

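```bash
cat > m3.py <<'E'
from m import *
print('-----')
O2=O.copy();O2[obj[:,0]==6,2]=.006
so=np.array([[6,35],[-26,35],[6,-35],[-26,-35],[36,35],[36,-35],[6,-87.5],[6,87.5]])
sp=np.array([[252,322],[196,355],[284,428],[221,460],[308,296],[340,398],[308,510],[233,252]],float)
sv=sp/6-.5+[215,140]
S3=np.c_[so,np.full(len(so),18)]/1000
for mode in(0,1):
    def f(p):
        z=p[3] if mode else .055
        T=[p[0],p[1],z];R=trayR(p[2])
        return np.r_[(proj("top",O2@R.T+T)-uv).ravel(),(proj("side",S3@R.T+T)-sv).ravel()]
    r=least_squares(f,[.6,0,0,.055],loss='soft_l1',f_scale=.7);print(r.x,r.cost);print(np.round(r.fun.reshape(-1,2),2).tolist())
E
python3 m3.py| sed -n '/-----/,$p'
```

```text
-----
[ 0.60434494  0.02123354 -0.08206892  0.055     ] 4.624861542645314
[[-0.12, 0.27], [0.05, 0.15], [0.41, -0.69], [0.27, -0.71], [0.2, 0.04], [-0.12, -0.53], [0.2, 0.3], [0.5, 0.15], [0.31, -0.45], [-0.11, -0.86], [0.25, -0.08], [0.73, 0.09], [0.45, 0.67], [-0.29, -0.67], [-0.65, -1.03], [-0.31, -0.48], [0.1, -0.57], [-0.44, -1.2], [-0.08, -0.45], [-0.04, 0.17], [-0.86, -1.55]]
[ 0.60473154  0.02190857 -0.08125368  0.05112746] 2.8326348881088954
[[-0.27, 0.34], [-0.24, 0.18], [0.26, -0.67], [-0.0, -0.73], [0.07, -0.0], [-0.38, -0.61], [0.09, 0.19], [0.27, 0.01], [0.26, -0.4], [-0.17, -0.88], [-0.12, -0.12], [0.41, -0.0], [0.06, 0.67], [-0.22, 0.09], [-0.55, -0.28], [-0.23, 0.26], [0.21, 0.15], [-0.4, -0.43], [-0.03, 0.3], [0.04, 0.88], [-0.79, -0.77]]
```

```bash
cat >> h.py <<'E'
def go(pos,R):
    s=bot.observe();p=np.array(s["position"]);R0=Rt(s["tool_rot"]).as_matrix()
    d=R0.T@(np.asarray(pos)-p)*100; rv=Ro.from_matrix(R0.T@R).as_rotvec()
    print("tcp",np.round(p,4),"f",np.round(s["force"],1),"w",round(float(s["grip_width"]),4),"t",round(float(s["clock"]),2),"q",np.round(s["qpos"],2))
    print("rel cm",np.round(d,2),"rv",np.round(rv,3)); return d,rv
def down(psi): # tool x down, tool y at angle psi in xy
    x=np.array([0,0,-1.]);y=np.array([np.cos(psi),np.sin(psi),0]);return np.c_[x,y,np.cross(x,y)]
E
python3 - <<'E'
from h import *
s=bot.observe();R0=Rt(s["tool_rot"]).as_matrix();print(np.round(R0,3))
psi=np.arctan2(R0[1,1],R0[0,1]);print("psi",psi,"az",np.arctan2(s["position"][1],s["position"][0]))
H=np.array([.4627,.3266]);th=np.pi+.421;b=np.array([np.cos(th),np.sin(th)])
p=H+b*.057
for k in(-np.pi/2,np.pi/2):
    print(k,(th+k)); go([*p,.10],down(th+k))
tr=Ro.from_euler('z',-.081)*Ro.from_euler('y',-27,degrees=True)
R=tr.as_matrix();P=R@[.021,0,.006]+[.6045,.0215,.055];print("pocket t",P,"c",R@[-.045,0,.006]+[.6045,.0215,.055])
E
```

```text
[[-0.     0.434  0.901]
 [-0.001  0.901 -0.434]
 [-1.    -0.001  0.   ]]
psi 1.1219904674656684 az 1.1219607456184388
-1.5707963267948966 1.9917963267948964
tcp [0.2711 0.5628 0.2528] f [ 0.3  0.4 -0.5] w 0.0855 t 0.1 q [-1.19  0.52 -0.04  1.6   0.02  1.02 -0.11]
rel cm [ 15.3  -17.31  23.84] rv [-0.87  -0.     0.001]
1.5707963267948966 5.133388980384689
tcp [0.2711 0.5628 0.2528] f [ 0.3  0.4 -0.5] w 0.0855 t 0.1 q [-1.19  0.52 -0.04  1.6   0.02  1.02 -0.11]
rel cm [ 15.3  -17.31  23.84] rv [2.272e+00 1.000e-03 0.000e+00]
pocket t [0.62043478 0.02020645 0.06987984] c [0.56182116 0.02496457 0.03991647]
```

Emit:
{"method": "step_arm", "body": {
  "targets": [
    [[19.0,-17.3,23.8,-0.87,0,0,1],[19.0,-17.3,23.8,-0.87,0,0,1],[19.0,-17.3,23.8,-0.87,0,0,1],[19.0,-17.3,23.8,-0.87,0,0,1],[19.0,-17.3,23.8,-0.87,0,0,1],[19.0,-17.3,23.8,-0.87,0,0,1],[19.0,-17.3,23.8,-0.87,0,0,1],[19.0,-17.3,23.8,-0.87,0,0,1],[19.0,-17.3,23.8,-0.87,0,0,1],[19.0,-17.3,23.8,-0.87,0,0,1]]
  ],
  "grip_force": 30
}}

```text
clock: 1.1
position: [0.4101, 0.3047, 0.0634]
tool_rot: [2.94, 1.571, -2.921]
force: [0.7, -0.3, 0.5]
grip_width: 0.0854
```

```bash
python3 - <<'E'
from h import *
H=np.array([.4627,.3266]);th=np.pi+.421;b=np.array([np.cos(th),np.sin(th)])
go([*(H+b*.057),.02],down(th-np.pi/2))
a=eyes.grab_frame("top");b=eyes.grab_frame("side")
k=lambda im,x,y,w,h,f:cv2.resize(im[y:y+h,x:x+w,::-1],None,fx=f,fy=f,interpolation=cv2.INTER_CUBIC)
cv2.imwrite("pics/a1.png",np.hstack([k(a,80,210,100,100,4),k(b,120,100,100,100,4)]))
E
```

```text
tcp [0.4101 0.3047 0.0634] f [ 0.7 -0.3  0.5] w 0.0854 t 1.1 q [-0.6   0.65 -0.2   2.02  0.26  0.5   1.  ]
rel cm [ 4.34 -0.15 -0.  ] rv [ 0.001 -0.    -0.   ]
```

View pics/a1.png

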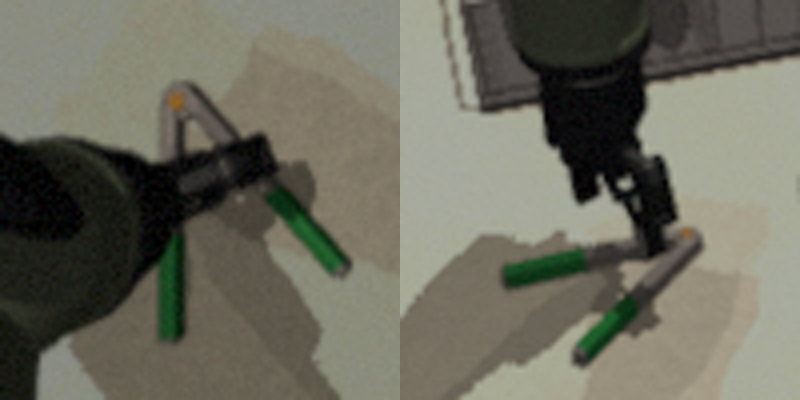

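The open jaws straddle the arms (fingers around (255,150) and (165,190) in the left crop). Descend and close slowly.

Emit:
{"method": "step_arm", "body": {
  "targets": [
    [[2.5,-0.15,0,0,0,0,1],[4.2,-0.15,0,0,0,0,1],[4.2,-0.15,0,0,0,0,1],[4.2,-0.15,0,0,0,0,0.8],[4.2,-0.15,0,0,0,0,0.8],[4.2,-0.15,0,0,0,0,0.8]]
  ],
  "grip_force": 30
}}

```text
clock: 1.8
position: [0.411, 0.3041, 0.0225]
tool_rot: [0.308, 1.569, 0.731]
force: [-0.5, 0.6, 1.8]
grip_width: 0.0684
```

```bash
python3 - <<'E'
from h import *
H=np.array([.4627,.3266]);th=np.pi+.421;b=np.array([np.cos(th),np.sin(th)])
go([*(H+b*.057),.0235],down(th-np.pi/2))
a=eyes.grab_frame("top");b=eyes.grab_frame("side")
k=lambda im,x,y,w,h,f:cv2.resize(im[y:y+h,x:x+w,::-1],None,fx=f,fy=f,interpolation=cv2.INTER_CUBIC)
cv2.imwrite("pics/a2.png",np.hstack([k(a,80,210,100,100,4),k(b,120,100,100,100,4)]))
E
```

```text
tcp [0.411  0.3041 0.0225] f [-0.5  0.6  1.8] w 0.0684 t 1.8 q [-0.63  0.72 -0.17  2.03  0.29  0.41  0.98]
rel cm [-0.1  -0.06 -0.06] rv [ 0.002  0.002 -0.001]
```

View pics/a2.png

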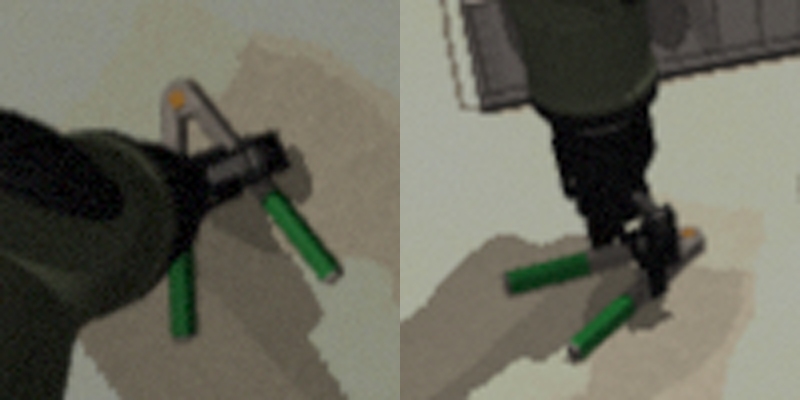

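The jaws already nudge the arms together (free ends at (183,330) and (335,275)). Close fully.

Emit:
{"method": "step_arm", "body": {
  "targets": [
    [[0,0,0,0,0,0,0.6],[-0.1,0,0,0,0,0,0.4],[-0.2,0,0,0,0,0,0.2],[-0.2,0,0,0,0,0,0],[-0.2,0,0,0,0,0,0],[-0.2,0,0,0,0,0,0],[-0.2,0,0,0,0,0,0]]
  ],
  "grip_force": 40
}}

```text
clock: 2.6
position: [0.4111, 0.3039, 0.0247]
tool_rot: [0.157, 1.569, 0.58]
force: [-1.8, -2.1, 13.2]
grip_width: 0.023
```

```bash
python3 - <<'E'
from h import *
H=np.array([.4627,.3266]);th=np.pi+.421;b=np.array([np.cos(th),np.sin(th)])
go([*(H+b*.057),.0235],down(th-np.pi/2))
a=eyes.grab_frame("top");b=eyes.grab_frame("side")
k=lambda im,x,y,w,h,f:cv2.resize(im[y:y+h,x:x+w,::-1],None,fx=f,fy=f,interpolation=cv2.INTER_CUBIC)
cv2.imwrite("pics/a3.png",np.hstack([k(a,80,210,100,100,4),k(b,120,100,100,100,4)]))
E
```

```text
tcp [0.4111 0.3039 0.0247] f [-1.8 -2.1 13.2] w 0.023 t 2.6 q [-0.62  0.72 -0.17  2.03  0.28  0.41  0.98]
rel cm [ 0.12 -0.03 -0.06] rv [ 0.002  0.002 -0.   ]
```

View pics/a3.png

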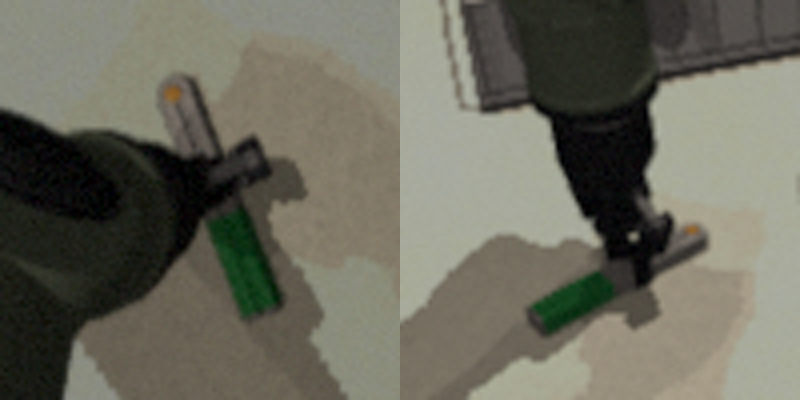

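Tongs folded (width 23 mm); pin at crop (173,95), grips together. Lift and measure the bar's offset in the grip.

Emit:
{"method": "step_arm", "body": {
  "targets": [
    [[-2,0,0,0,0,0,0],[-6,0,0,0,0,0,0],[-11,0,0,0,0,0,0],[-16,0,0,0,0,0,0],[-19,0,0,0,0,0,0],[-19,0,0,0,0,0,0]]
  ],
  "grip_force": 60
}}

```text
clock: 3.3
position: [0.4121, 0.3044, 0.2185]
tool_rot: [0.19, 1.563, 0.612]
force: [0.1, 0.2, -2.2]
grip_width: 0.0221
```

```bash
cat > look.py <<'E'
from h import *
import sys
def look(name,ct,cs,w=100,h=100,f=4):
    a=eyes.grab_frame("top");b=eyes.grab_frame("side");np.save(name+"_t.npy",a);np.save(name+"_s.npy",b)
    k=lambda im,c:cv2.resize(im[c[1]:c[1]+h,c[0]:c[0]+w,::-1],None,fx=f,fy=f,interpolation=cv2.INTER_CUBIC)
    cv2.imwrite(f"pics/{name}.png",np.hstack([k(a,ct),k(b,cs)])); return a,b
def pins(im,box):
    x,y,w,h=box;hs=cv2.cvtColor(im,cv2.COLOR_RGB2HSV)[y:y+h,x:x+w].astype(int)
    m=((hs[...,0]>12)&(hs[...,0]<28)&(hs[...,1]>110)&(hs[...,2]>70)).astype(np.uint8)
    n,l,st,ce=cv2.connectedComponentsWithStats(m);return [(st[i,4],np.round(ce[i]+[x,y],2)) for i in range(1,n) if st[i,4]>2]
E
python3 - <<'E'
from look import *
a,b=look("a4",(60,190),(130,40),100,100,4)
s=bot.observe();R=Rt(s["tool_rot"]).as_matrix();p=np.array(s["position"]);print(p,s["grip_width"],s["force"])
print(np.round(R,3))
for n,im,box in(("top",a,(60,190,100,100)),("side",b,(130,40,110,100))):
    for A,c in pins(im,box):
        P=onz(n,c,p[2]-.0067)[0];print(n,A,c,np.round(P,4),"tool",np.round(R.T@(P-p)*1000,1))
E
```

```text
[0.4108712  0.30335551 0.21463297] 0.02136893513459484 [-0.11880189 -0.12086357 -1.97057019]
[[ 0.002 -0.41   0.912]
 [ 0.001  0.912  0.41 ]
 [-1.     0.     0.002]]
top 22 [ 86.91 237.09] [0.4685 0.3317 0.2079] tool [ 6.8  2.2 64.2]
side 6 [185.17 108.17] [0.4679 0.3292 0.2079] tool [ 6.8  0.2 62.6]
```

View pics/a4.png

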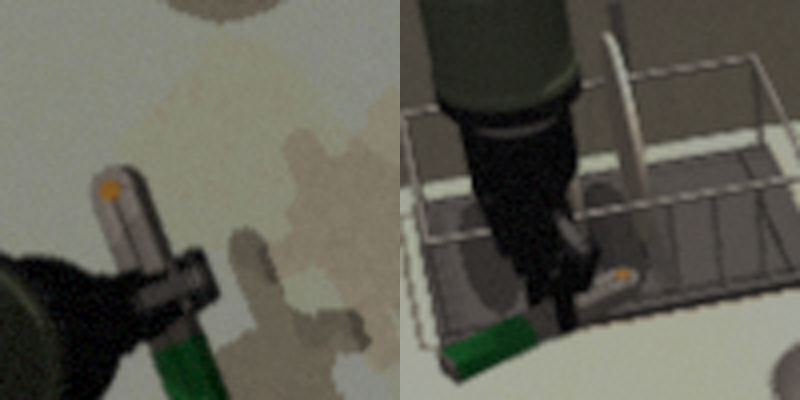

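```bash
cat >> h.py <<'E'
TRAY=np.array([.6045,.0215,.055]);TR=(Ro.from_euler('z',-.081)*Ro.from_euler('y',-27,degrees=True)).as_matrix()
def tray(x,y,z): return TR@(np.array([x,y,z])/1000)+TRAY
RP=np.c_[-TR[:,2],TR[:,0],-TR[:,1]]
E
python3 - <<'E'
from h import *
print(np.linalg.det(RP)); go([.5,.03,.26],RP)
E
```

```text
1.0
tcp [0.4109 0.3034 0.2146] f [-0.1 -0.1 -2. ] w 0.0214 t 3.4 q [-0.53  0.4  -0.29  1.93  0.15  0.83  1.09]
rel cm [ -4.55 -28.59  -3.06] rv [ 2.029 -0.486  0.285]
```

Emit:
{"method": "step_arm", "body": {
  "targets": [
    [[-4.5,-28.6,-3.1,2.029,-0.486,0.285,0],[-4.5,-28.6,-3.1,2.029,-0.486,0.285,0],[-4.5,-28.6,-3.1,2.029,-0.486,0.285,0],[-4.5,-28.6,-3.1,2.029,-0.486,0.285,0],[-4.5,-28.6,-3.1,2.029,-0.486,0.285,0],[-4.5,-28.6,-3.1,2.029,-0.486,0.285,0],[-4.5,-28.6,-3.1,2.029,-0.486,0.285,0],[-4.5,-28.6,-3.1,2.029,-0.486,0.285,0],[-4.5,-28.6,-3.1,2.029,-0.486,0.285,0],[-4.5,-28.6,-3.1,2.029,-0.486,0.285,0]]
  ]
}}

```text
clock: 4.4
position: [0.4989, 0.0291, 0.2578]
tool_rot: [1.267, 1.204, 0.22]
force: [0.2, -0.4, -1.6]
grip_width: 0.0219
```

```bash
python3 - <<'E'
from h import *
go(tray(21,-7.5,6+25+90),RP)
E
```

```text
tcp [0.4989 0.0291 0.2578] f [ 0.2 -0.4 -1.6] w 0.0219 t 4.4 q [-0.24  0.17  0.08  2.19 -0.09  0.41  0.44]
rel cm [10.29  2.02  3.46] rv [ 0.578 -0.138  0.085]
```

Emit:
{"method": "step_arm", "body": {
  "targets": [
    [[1,0,0.5,0.578,-0.138,0.085,0],[3,0.5,1,0.578,-0.138,0.085,0],[6,1,2,0.578,-0.138,0.085,0],[10.3,2.0,3.5,0.578,-0.138,0.085,0],[10.3,2.0,3.5,0.578,-0.138,0.085,0],[10.3,2.0,3.5,0.578,-0.138,0.085,0]]
  ]
}}

```text
clock: 5.0
position: [0.5482, 0.0136, 0.1839]
tool_rot: [1.48, 1.131, -0.095]
force: [0.2, -0.3, -1.5]
grip_width: 0.0217
```

```bash
python3 - <<'E'
from look import *
go(tray(21,-7.5,6+25+4),RP)
a,b=look("b1",(190,110),(210,90),110,110,3.6)
s=bot.observe();R=Rt(s["tool_rot"]).as_matrix();p=np.array(s["position"])
for n,im,box in(("top",a,(240,150,80,60)),("side",b,(220,120,110,120))): print(n,pins(im,box))
# expected pin
print(proj("top",p+R@[.0067,0,.063]),proj("side",p+R@[.0067,0,.063]))
E
```

```text
tcp [0.5482 0.0136 0.1839] f [ 0.2 -0.3 -1.5] w 0.0217 t 5.0 q [-0.3   0.37  0.11  2.21  0.54  0.16 -0.71]
rel cm [10.46  1.55 -0.44] rv [0.078 0.005 0.031]
top [(np.int32(18), array([273.11, 199.44]))]
side [(np.int32(458), array([288.77, 150.59])), (np.int32(11), array([246.55, 196.82]))]
[[273.80695832 199.29347434]] [[247.02666706 196.40881104]]
```

View pics/b1.png

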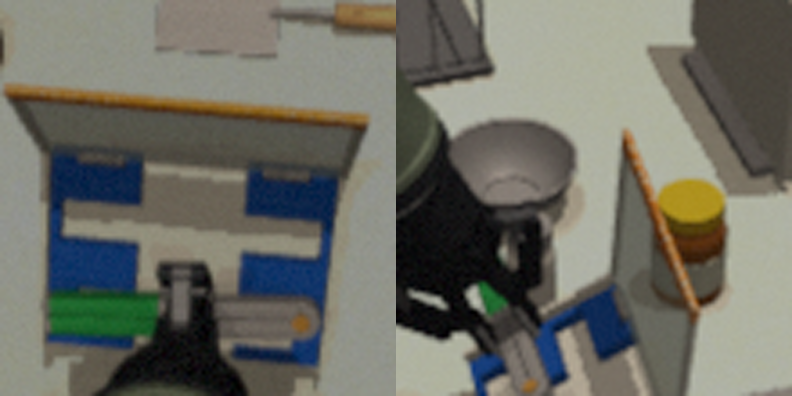

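```bash
cat > fk.py <<'E'
import numpy as np
from scipy.spatial.transform import Rotation as Ro
from scipy.optimize import least_squares
import itertools
D=[([-1.192,0.522,-0.036,1.6,0.021,1.021,-0.113],[.2711,.5628,.2528],[-1.495,1.57,-1.944]),
([-0.6,0.65,-0.2,2.02,0.26,0.5,1.0],[.4101,.3047,.0634],[2.94,1.571,-2.921]),
([-0.63,0.72,-0.17,2.03,0.29,0.41,0.98],[.411,.3041,.0225],[.308,1.569,.731]),
([-0.24,0.17,0.08,2.19,-0.09,0.41,0.44],[.4989,.0291,.2578],[1.267,1.204,.22]),
([-0.3,0.37,0.11,2.21,0.54,0.16,-0.71],[.5482,.0136,.1839],[1.48,1.131,-.095])]
def fk(q,g,sg):
    e=lambda a,x:Ro.from_euler(a,x)
    A=e('z',-q[0])*e('y',q[1]);  
    A3=A*e('z',sg[0]*q[2]);p=np.array([0,0,g[0]])+A3.apply([0,0,g[1]])+A3.apply([g[4],0,0])
    A4=A3*e('y',q[3]);A5=A4*e('z',sg[1]*q[4]);p=p+A5.apply([g[5],0,g[2]])
    A6=A5*e('y',q[5]);A7=A6*e('z',sg[2]*q[6]);p=p+A7.apply([0,0,g[3]])+A6.apply([g[6],0,0])
    # tool frame: x = z of flange ; y = flange x ; z = flange y
    R=A7.as_matrix();return p,np.c_[R[:,2],R[:,0],R[:,1]]
if __name__=="__main__":
  for sg in itertools.product((1,-1),repeat=3):
    def f(g):
        r=[]
        for q,p,w in D:
            P,R=fk(q,g,sg);r+=list((P-p)*10)
            r+=list((R-Ro.from_euler('xyz',w).as_matrix())[:,:2].ravel()) 
        return r
    s=least_squares(f,[.3,.57,.4,.33,0,0,0]);print(sg,round(s.cost,4),np.round(s.x,4))
E
python3 fk.py
```

```text
(1, 1, 1) 8.7331 [ 0.2524  0.834   0.5301  0.7712 -0.6628  0.0098 -0.321 ]
(1, 1, -1) 11.8731 [ 0.2524  0.834   0.5301  0.7712 -0.6628  0.0098 -0.321 ]
(1, -1, 1) 8.2603 [-0.0704  0.1264  0.1059 -0.6505  0.9267 -0.0755  0.3856]
(1, -1, -1) 12.6293 [-0.0704  0.1264  0.1059 -0.6505  0.9267 -0.0755  0.3856]
(-1, 1, 1) 6.9256 [ 0.1909  0.2601  0.3238  0.0642  0.0447 -0.1083 -0.1038]
(-1, 1, -1) 9.9789 [ 0.1909  0.2601  0.3238  0.0642  0.0447 -0.1083 -0.1038]
(-1, -1, 1) 6.4649 [0.3172 0.6458 0.4323 0.3421 0.0484 0.0375 0.0881]
(-1, -1, -1) 10.503 [0.3172 0.6458 0.4323 0.3421 0.0484 0.0375 0.0881]
```

```bash
sed -i 's/np.c_\[R\[:,2\],R\[:,0\],R\[:,1\]\]/np.c_[R[:,2],-R[:,0],-R[:,1]]/' fk.py; python3 fk.py
```

```text
(1, 1, 1) 7.0472 [ 0.2524  0.834   0.5301  0.7712 -0.6628  0.0098 -0.321 ]
(1, 1, -1) 3.9072 [ 0.2524  0.834   0.5301  0.7712 -0.6628  0.0098 -0.321 ]
(1, -1, 1) 7.3195 [-0.0704  0.1264  0.1059 -0.6505  0.9267 -0.0755  0.3856]
(1, -1, -1) 2.9505 [-0.0704  0.1264  0.1059 -0.6505  0.9267 -0.0755  0.3856]
(-1, 1, 1) 4.6229 [ 0.1909  0.2601  0.3238  0.0642  0.0447 -0.1083 -0.1038]
(-1, 1, -1) 1.5696 [ 0.1909  0.2601  0.3238  0.0642  0.0447 -0.1083 -0.1038]
(-1, -1, 1) 4.5416 [0.3172 0.6458 0.4323 0.3421 0.0484 0.0375 0.0881]
(-1, -1, -1) 0.5035 [0.3172 0.6458 0.4323 0.3421 0.0484 0.0375 0.0881]
```

```bash
cat >> fk.py <<'E'
  for k in range(5):
    P,R=fk(D[k][0],s.x,(-1,-1,-1));print(np.round(P-D[k][1],4),np.round((R-Ro.from_euler('xyz',D[k][2]).as_matrix()),2).tolist())
E
python3 fk.py|tail -5
```

```text
[-0.0522  0.0217 -0.0002] [[-0.0, 0.0, -0.0], [-0.0, -0.0, -0.0], [0.0, -0.0, 0.0]]
[-0.0153  0.0134 -0.0007] [[-0.0, 0.0, 0.0], [-0.01, 0.0, -0.0], [0.0, -0.0, -0.0]]
[-0.0134  0.0179 -0.0046] [[0.0, -0.01, -0.0], [-0.0, -0.0, 0.01], [0.0, -0.0, 0.0]]
[-0.0309  0.0694  0.0043] [[0.01, -0.0, 0.0], [0.0, 0.0, 0.0], [0.0, 0.01, 0.0]]
[ 0.0117 -0.0009  0.0011] [[0.0, -0.0, 0.02], [0.01, 0.02, -0.0], [0.0, 0.0, 0.0]]
```

```bash
cat > fk2.py <<'E'
import numpy as np
from scipy.spatial.transform import Rotation as Ro
from scipy.optimize import least_squares
from fk import D
e=lambda a,x:Ro.from_euler(a,x)
def fk(q,g):
    zs,L1,L2,Lt,ex,wx,hx,b1,b2,b3,b0=g
    A1=e('z',-q[0]);A2=A1*e('y',q[1]);A3=A2*e('z',-q[2])
    p=A1.apply([b0,b1,zs])+A3.apply([ex,b2,L1])
    A5=A3*e('y',q[3])*e('z',-q[4]);p=p+A5.apply([wx,b3,L2])
    A6=A5*e('y',q[5]);A7=A6*e('z',-q[6]);p=p+A6.apply([hx,0,Lt])
    R=A7.as_matrix();return p,np.c_[R[:,2],-R[:,0],-R[:,1]]
def fit(extra,free):
    DD=D+extra;W=np.array([1,.3,.3,.3,.3]+[1]*len(extra))
    x0=np.array([.3,.57,.4,.33,0,0,0,0,0,0,0.])
    def f(v):
        g=x0*0;g[free]=v
        r=[]
        for (q,p,w),k in zip(DD,W): r+=list((fk(q,g)[0]-p)*100*k)
        return np.r_[r,np.array(v)[4:]*1.0]
    s=least_squares(f,x0[free]);g=x0*0;g[free]=s.x;return g,s
if __name__=="__main__":
    from workcell import bot
    o=bot.observe();ex=[(list(o["qpos"]),list(o["position"]),list(o["tool_rot"]))]
    for free in([0,1,2,3,7],[0,1,2,3,7,8],[0,1,2,3,7,8,9],[0,1,2,3,4,7,8],list(range(11))):
        g,s=fit(ex,free);print(free,np.round(s.cost,3),np.round(g,4));print(np.round(s.fun[:18].reshape(-1,3),1).tolist())
E
python3 fk2.py
```

```text
[0, 1, 2, 3, 7] 0.086 [ 0.2989  0.5387  0.4166  0.2948  0.      0.      0.     -0.0599  0.
  0.      0.    ]
[[0.1, -0.1, 0.0], [0.0, -0.2, 0.1], [0.0, -0.0, 0.2], [-0.0, 0.0, 0.1], [0.1, 0.2, -0.0], [0.0, 0.1, -0.1]]
[0, 1, 2, 3, 7, 8] 0.032 [ 0.3214  0.5288  0.4212  0.3058  0.      0.      0.     -0.0205 -0.0386
  0.      0.    ]
[[0.0, -0.0, 0.0], [0.1, -0.1, -0.1], [-0.0, 0.0, 0.0], [0.0, 0.1, 0.1], [0.1, 0.2, 0.0], [-0.0, -0.0, -0.0]]
[0, 1, 2, 3, 7, 8, 9] 0.031 [ 0.3242  0.5251  0.4231  0.3042  0.      0.      0.     -0.0167 -0.0395
 -0.0033  0.    ]
[[0.0, -0.0, 0.0], [0.1, -0.1, -0.1], [-0.0, 0.0, 0.0], [0.0, 0.1, 0.0], [0.1, 0.2, 0.0], [-0.0, -0.0, -0.0]]
[0, 1, 2, 3, 4, 7, 8] 0.032 [ 0.3212  0.5297  0.4214  0.3066 -0.0009  0.      0.     -0.0204 -0.0387
  0.      0.    ]
[[0.0, -0.0, 0.0], [0.1, -0.1, -0.1], [-0.0, 0.0, 0.0], [0.0, 0.1, 0.1], [0.1, 0.2, 0.0], [-0.0, -0.0, -0.0]]
[0, 1, 2, 3, 4, 5, 6, 7, 8, 9, 10] 0.022 [ 3.167e-01  5.019e-01  4.187e-01  2.641e-01  3.230e-02 -1.000e-03
  1.280e-02 -1.940e-02 -2.160e-02 -1.880e-02 -4.000e-04]
[[0.0, -0.0, -0.0], [0.0, -0.0, -0.0], [-0.1, 0.0, 0.0], [-0.0, 0.0, 0.0], [0.1, 0.1, 0.0], [-0.0, -0.0, -0.0]]
```

```bash
cat > ik.py <<'E'
from fk2 import *
from h import tray,RP,TR,go
from workcell import bot
G=np.array([.3214,.5288,.4212,.3058,0,0,0,-.0205,-.0386,0,0])
lo=np.array([-2.91,-.3,-1.5,.17,-1.26,.16,-2.52]);hi=np.array([2.91,2.13,1.42,2.43,4.41,1.93,2.52])
FL=np.diag([1.,-1,-1])
def ik(p,R,q0,reg=0.02):
    def f(q):
        P,Q=fk(q,G);return np.r_[(P-p)*20,Ro.from_matrix(Q.T@R).as_rotvec()*3,reg*(q-q0)]
    s=least_squares(f,np.clip(q0,lo+.02,hi-.02),bounds=(lo+.01,hi-.01));P,Q=fk(s.x,G)
    return s.x,np.linalg.norm(P-p),np.linalg.norm(Ro.from_matrix(Q.T@R).as_rotvec())
E
cat > ik1.py <<'E'
from ik import *
rng=np.random.default_rng(0);q0=np.array(bot.observe()["qpos"])
for nm,c in(("t",(21,-7.5,31)),("t+60",(21,-7.5,91)),("c",(-45,0,31)),("c+60",(-45,0,91))):
  for fl in(0,1):
    R=RP@(FL if fl else np.eye(3));S=[]
    for k in range(25):
        q,a,b=ik(tray(*c),R,lo+(hi-lo)*rng.random(7),.001)
        if a<.003 and b<.02: S.append(q)
    S.sort(key=lambda q:np.linalg.norm(q-q0))
    print(nm,fl,len(S),[np.round(q,2).tolist() for q in S[:5]])
E
python3 ik1.py
```

```text
t 0 14 [[0.02, 0.62, -0.26, 2.12, 1.77, 0.26, -1.96], [0.33, 0.7, -0.67, 2.11, 1.68, 0.5, -1.77], [0.39, 0.73, -0.77, 2.1, 1.68, 0.57, -1.74], [-0.12, 0.61, -0.08, 2.13, 1.92, 0.17, -2.14], [0.52, 0.81, -0.95, 2.1, 1.69, 0.71, -1.68]]
t 1 17 [[-0.12, 0.61, -0.08, 2.13, 1.92, 0.17, 1.0], [-0.12, 0.61, -0.08, 2.13, 1.92, 0.17, 1.0], [-0.12, 0.61, -0.08, 2.13, 1.92, 0.17, 1.0], [-0.12, 0.61, -0.08, 2.13, 1.92, 0.17, 1.0], [0.01, 0.62, -0.25, 2.12, 1.78, 0.26, 1.18]]
t+60 0 14 [[-0.12, 0.48, -0.09, 2.17, 1.38, 0.17, -1.61], [-0.12, 0.48, -0.09, 2.17, 1.38, 0.17, -1.61], [-0.12, 0.48, -0.09, 2.17, 1.38, 0.17, -1.61], [-0.12, 0.48, -0.09, 2.17, 1.38, 0.17, -1.61], [-0.04, 0.48, -0.19, 2.17, 1.4, 0.22, -1.62]]
t+60 1 10 [[-0.12, 0.48, -0.09, 2.17, 1.38, 0.17, 1.53], [-0.12, 0.48, -0.09, 2.17, 1.38, 0.17, 1.53], [-0.12, 0.48, -0.09, 2.17, 1.38, 0.17, 1.53], [0.01, 0.48, -0.26, 2.17, 1.41, 0.25, 1.52], [0.06, 0.49, -0.32, 2.17, 1.42, 0.27, 1.52]]
c 0 16 [[0.2, 0.69, -0.55, 2.26, 2.0, 0.5, -2.18], [0.11, 0.67, -0.44, 2.26, 2.06, 0.44, -2.27], [0.59, 0.93, -1.11, 2.24, 1.85, 0.91, -1.85], [-0.06, 0.64, -0.22, 2.27, 2.25, 0.34, -2.51], [0.7, 1.12, -1.34, 2.24, 1.85, 1.15, -1.73]]
c 1 16 [[-0.02, 0.65, -0.27, 2.27, 2.2, 0.36, 0.7], [-0.01, 0.65, -0.29, 2.27, 2.18, 0.37, 0.72], [0.01, 0.65, -0.31, 2.26, 2.16, 0.38, 0.74], [0.07, 0.66, -0.38, 2.26, 2.11, 0.41, 0.81], [-0.31, 0.65, 0.1, 2.28, 2.78, 0.25, 0.04]]
c+60 0 21 [[0.18, 0.53, -0.55, 2.31, 1.82, 0.42, -2.06], [0.16, 0.53, -0.52, 2.31, 1.83, 0.41, -2.07], [0.32, 0.57, -0.73, 2.3, 1.76, 0.52, -1.98], [0.34, 0.58, -0.75, 2.3, 1.76, 0.53, -1.97], [0.5, 0.67, -0.98, 2.29, 1.72, 0.68, -1.88]]
c+60 1 18 [[-0.33, 0.5, 0.09, 2.33, 2.45, 0.17, 0.37], [-0.33, 0.5, 0.09, 2.33, 2.45, 0.17, 0.37], [-0.33, 0.5, 0.09, 2.33, 2.45, 0.17, 0.37], [-0.33, 0.5, 0.09, 2.33, 2.46, 0.17, 0.37], [-0.01, 0.5, -0.3, 2.32, 1.93, 0.31, 0.93]]
```

```bash
python3 -c "
from h import *
go(tray(21,-7.5,100),RP)"
```

```text
tcp [0.5483 0.0132 0.184 ] f [ 0.2 -0.3 -1.6] w 0.0217 t 5.1 q [-0.29  0.37  0.11  2.21  0.53  0.16 -0.71]
rel cm [ 3.97  1.34 -0.45] rv [0.077 0.005 0.032]
```

Emit:
{"method": "step_arm", "body": {
  "targets": [
    [[2,0.7,-0.2,0.077,0.005,0.032,0],[4,1.3,-0.45,0.077,0.005,0.032,0],[4,1.3,-0.45,0.077,0.005,0.032,0],[4,1.3,-0.45,0.077,0.005,0.032,0],[4,1.3,-0.45,0.077,0.005,0.032,0]]
  ]
}}

```text
clock: 5.6
position: [0.5763, 0.0158, 0.1514]
tool_rot: [1.57, 1.103, -0.081]
force: [0.4, -0.1, 0.0]
grip_width: 0.0216
```

```bash
python3 -c "
from h import *
go(tray(21,-7.5,100),RP)"
```

```text
tcp [0.5763 0.0158 0.1514] f [ 0.4 -0.1  0. ] w 0.0216 t 5.6 q [-0.13  0.46 -0.08  2.18  1.3   0.16 -1.54]
rel cm [-0.16  0.19 -0.05] rv [0.001 0.    0.003]
```

The IK settles through the wrist limit. Lower to just above the pocket and look.

Emit:
{"method": "step_arm", "body": {
  "targets": [
    [[1.5,0.2,0,0,0,0.003,0],[3,0.2,0,0,0,0.003,0],[4.2,0.2,0,0,0,0.003,0],[4.2,0.2,0,0,0,0.003,0],[4.2,0.2,0,0,0,0.003,0]]
  ]
}}

```text
clock: 6.1
position: [0.5961, 0.0137, 0.1148]
tool_rot: [1.566, 1.101, -0.083]
force: [0.8, 0.3, -1.2]
grip_width: 0.0217
```

```bash
python3 - <<'E'
from look import *
go(tray(21,-7.5,36),RP)
a,b=look("b2",(190,120),(210,120),110,110,3.6)
s=bot.observe();R=Rt(s["tool_rot"]).as_matrix();p=np.array(s["position"]);print("in tray",np.round(TR.T@(p-TRAY)*1000,1))
for n,im,box in(("top",a,(240,150,80,60)),("side",b,(220,120,110,120))): print(n,pins(im,box))
print(proj("top",p+R@[.0067,0,.063]),proj("side",p+R@[.0067,0,.063]))
E
```

```text
tcp [0.5961 0.0137 0.1148] f [ 0.8  0.3 -1.2] w 0.0217 t 6.1 q [-0.08  0.56 -0.13  2.15  1.68  0.19 -1.9 ]
rel cm [ 2.08  0.08 -0.09] rv [0.002 0.001 0.002]
in tray [20.9 -8.1 57.1]
top [(np.int32(15), array([271.53, 181.87]))]
side [(np.int32(429), array([289.05, 149.76])), (np.int32(6), array([292.17, 176.67])), (np.int32(11), array([263.55, 211.82]))]
[[272.10568691 181.50395256]] [[263.95918762 211.18014029]]
```

View pics/b2.png

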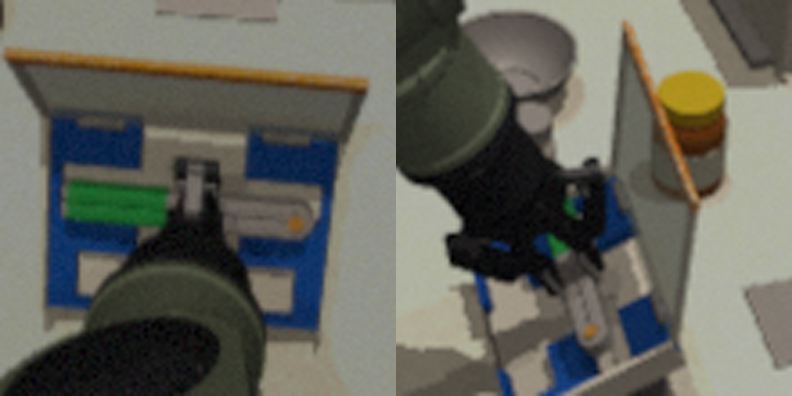

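Bar lies parallel over the upper pocket, ends (65,205) and (315,220) inside pocket's ends. Lower.

Emit:
{"method": "step_arm", "body": {
  "targets": [
    [[0.8,0.15,-0.05,0,0,0,0],[1.5,0.15,-0.05,0,0,0,0],[1.9,0.15,-0.05,0,0,0,0],[2.2,0.15,-0.05,0,0,0,0]]
  ]
}}

```text
clock: 6.6
position: [0.608, 0.0135, 0.0962]
tool_rot: [1.568, 1.1, -0.083]
force: [0.2, -1.3, -0.8]
grip_width: 0.022
```

```bash
python3 - <<'E'
from look import *
go(tray(22,-8.5,31),RP)
a,b=look("b3",(190,120),(210,120),110,110,3.6)
s=bot.observe();R=Rt(s["tool_rot"]).as_matrix();p=np.array(s["position"]);print("in tray",np.round(TR.T@(p-TRAY)*1000,1),"force tray",TR.T@s["force"])
E
```

```text
tcp [0.608  0.0135 0.0962] f [ 0.2 -1.3 -0.8] w 0.022 t 6.6 q [-0.03  0.61 -0.19  2.13  1.78  0.22 -1.98]
rel cm [ 0.38 -0.03  0.08] rv [0.002 0.001 0.   ]
in tray [22.2 -7.8 34.8] force tray [-0.94723905  0.09806443 -1.05811606]
```

View pics/b3.png

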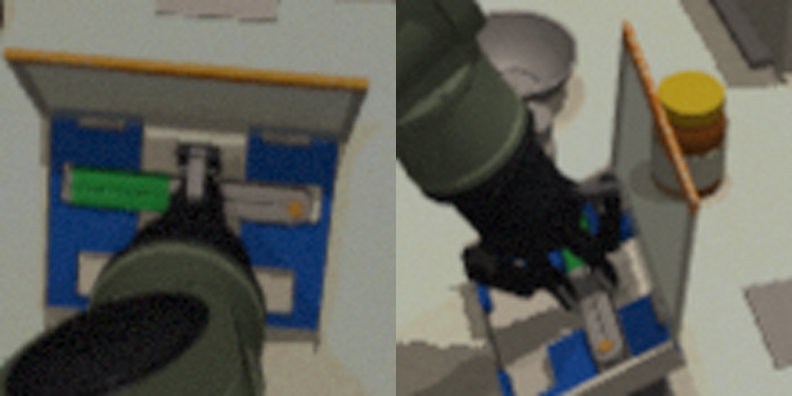

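Bar is entering the pocket cleanly. Settle on the floor.

Emit:
{"method": "step_arm", "body": {
  "targets": [
    [[0.15,-0.03,0.05,0,0,0,0],[0.3,-0.03,0.05,0,0,0,0],[0.45,-0.03,0.05,0,0,0,0]]
  ]
}}

```text
clock: 7.0
position: [0.6095, 0.0128, 0.0923]
tool_rot: [1.568, 1.1, -0.083]
force: [-40.3, -0.8, 60.7]
grip_width: 0.0217
```

```bash
python3 - <<'E'
from look import *
s=bot.observe();p=np.array(s["position"]);print("in tray",np.round(TR.T@(p-TRAY)*1000,1),"force tray",TR.T@s["force"])
E
```

```text
in tray [22.  -8.3 30.7] force tray [-8.2134449  -4.019164   72.26211852]
```

Emit:
{"method": "step_arm", "body": {
  "targets": [
    [[-0.15,0,0,0,0,0,0],[-0.15,0,0,0,0,0,0.1],[-0.15,0,0,0,0,0,0.45],[-0.15,0,0,0,0,0,0.45],[-0.15,0,0,0,0,0,0.45]]
  ]
}}

```text
clock: 7.5
position: [0.6089, 0.0128, 0.0936]
tool_rot: [1.568, 1.1, -0.083]
force: [0.8, -0.0, -0.3]
grip_width: 0.0384
```

```bash
python3 - <<'E'
from look import *
s=bot.observe();p=np.array(s["position"]);print("in tray",np.round(TR.T@(p-TRAY)*1000,1),"force tray",TR.T@s["force"],s["grip_width"])
E
```

```text
in tray [22.1 -8.3 32.1] force tray [ 0.59302858  0.0217666  -0.62980426] 0.038393655949938564
```

Emit:
{"method": "step_arm", "body": {
  "targets": [
    [[-1,0,0,0,0,0,0.45],[-3,0,0,0,0,0,0.45],[-7,0,0,0,0,0,0.45],[-11,0,0,0,0,0,0.45],[-14,0,0,0,0,0,0.45]]
  ]
}}

```text
clock: 8.0
position: [0.5557, 0.0166, 0.2012]
tool_rot: [1.565, 1.098, -0.087]
force: [1.2, -1.4, 0.9]
grip_width: 0.0382
```

```bash
python3 - <<'E'
from look import *
H=np.array([.433,-.3112]);A=np.array([.3609,-.2509]);B=np.array([.3387,-.3058])
def ang(v):return np.arctan2(v[1],v[0])%(2*np.pi)
a1=ang(A-H);a2=ang(B-H);l1=np.linalg.norm(A-H);l2=np.linalg.norm(B-H)
t1=a1+.008/l1;t2=a2-.008/l2
print("fixed",t1,"second",t2,"open",t2-t1,l1,l2)
th=(t1+t2)/2;h=(t2-t1)/2
for d in(.035,.04,.045,.05,.054):print(d,"w centre",2000*(d*np.tan(h)+.016/np.cos(h)),"far",2000*((d+.011)*np.tan(h)+.016/np.cos(h)))
for k in(-np.pi/2,np.pi/2):
    psi=th+k;print("psi",psi); go([*(H+.045*np.array([np.cos(th),np.sin(th)])),.10],down(psi))
a,b=look("b4",(190,120),(210,120),110,110,3.6)
print(pins(a,(240,150,80,60)))
E
```

```text
fixed 2.5301971110732393 second 2.99969419587802 open 0.4694970848047806 0.09399202093794981 0.09445448639424175
0.035 w centre 49.6434685689751 far 54.9049412168285
0.04 w centre 52.035047045272094 far 57.2965196931255
0.045 w centre 54.4266255215691 far 59.688098169422496
0.05 w centre 56.8182039978661 far 62.0796766457195
0.054 w centre 58.7314667789037 far 63.992939426757104
psi 1.194149326680733
tcp [0.5557 0.0166 0.2012] f [ 1.2 -1.4  0.9] w 0.0382 t 8.0 q [ 0.02  0.35 -0.28  2.19  0.98  0.28 -1.21]
rel cm [  2.79 -16.98  32.34] rv [-1.25   0.304 -0.405]
psi 4.335741980270527
tcp [0.5557 0.0166 0.2012] f [ 1.2 -1.4  0.9] w 0.0382 t 8.0 q [ 0.02  0.35 -0.28  2.19  0.98  0.28 -1.21]
rel cm [  2.79 -16.98  32.34] rv [ 1.827 -0.438 -0.329]
[(np.int32(16), array([271.5, 178. ]))]
```

View pics/b4.png

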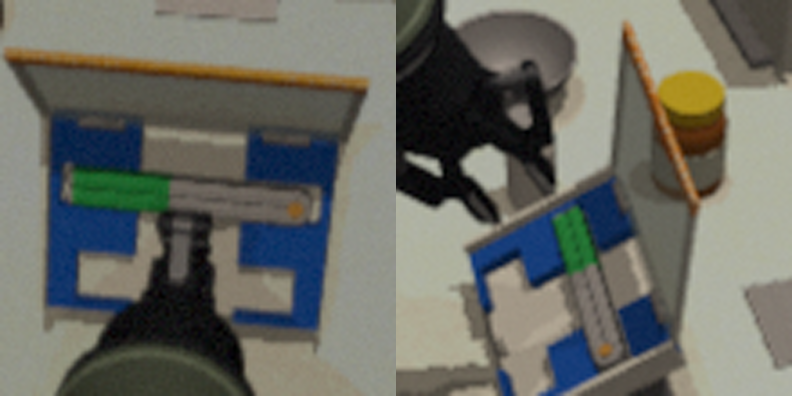

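Tongs sit in the upper pocket, ends at crop (65,185) and (318,205). Now to the nutcracker.

```bash
python3 - <<'E'
from h import *
th=2.76495
go([*(np.array([.433,-.3112])+.052*np.array([np.cos(th),np.sin(th)])),.13],down(th-np.pi/2))
E
```

```text
tcp [0.556  0.0166 0.2047] f [ 0.2 -0.3 -0.2] w 0.0382 t 8.1 q [ 0.03  0.34 -0.29  2.19  0.98  0.28 -1.21]
rel cm [-2.000e-02 -1.635e+01  3.217e+01] rv [-1.251  0.306 -0.41 ]
```

Emit:
{"method": "step_arm", "body": {
  "targets": [
    [[0,-16.3,32.2,-1.251,0.306,-0.41,0.9],[0,-16.3,32.2,-1.251,0.306,-0.41,0.9],[0,-16.3,32.2,-1.251,0.306,-0.41,0.9],[0,-16.3,32.2,-1.251,0.306,-0.41,0.9],[0,-16.3,32.2,-1.251,0.306,-0.41,0.9],[0,-16.3,32.2,-1.251,0.306,-0.41,0.9],[0,-16.3,32.2,-1.251,0.306,-0.41,0.9],[0,-16.3,32.2,-1.251,0.306,-0.41,0.9],[0,-16.3,32.2,-1.251,0.306,-0.41,0.9],[0,-16.3,32.2,-1.251,0.306,-0.41,0.9]]
  ]
}}

```text
clock: 9.1
position: [0.3911, -0.2823, 0.132]
tool_rot: [1.014, 1.458, 0.338]
force: [0.6, -0.9, 0.3]
grip_width: 0.0771
```

```bash
python3 - <<'E'
from look import *
th=2.76495
go([*(np.array([.433,-.3112])+.052*np.array([np.cos(th),np.sin(th)])),.026],down(th-np.pi/2))
E
```

```text
tcp [ 0.3911 -0.2823  0.132 ] f [ 0.6 -0.9  0.3] w 0.0771 t 9.1 q [ 1.27  0.64 -0.96  2.09  0.71  0.69  0.77]
rel cm [10.42 -2.18 -0.52] rv [-0.299  0.074 -0.086]
```

Emit:
{"method": "step_arm", "body": {
  "targets": [
    [[2,-1.0,-0.3,-0.299,0.074,-0.086,0.9],[4,-1.5,-0.4,-0.299,0.074,-0.086,0.9],[6,-1.8,-0.5,-0.299,0.074,-0.086,0.9],[6,-1.8,-0.5,-0.299,0.074,-0.086,0.9],[6,-1.8,-0.5,-0.299,0.074,-0.086,0.9],[6,-1.8,-0.5,-0.299,0.074,-0.086,0.9]]
  ]
}}

```text
clock: 9.7
position: [0.3827, -0.2912, 0.0711]
tool_rot: [-0.011, 1.57, -0.388]
force: [0.0, -0.5, 0.4]
grip_width: 0.077
```

```bash
python3 - <<'E'
from look import *
th=2.76495
go([*(np.array([.433,-.3112])+.052*np.array([np.cos(th),np.sin(th)])),.026],down(th-np.pi/2))
look("c1",(310,210),(150,270))
E
```

```text
tcp [ 0.3827 -0.2912  0.0711] f [ 0.  -0.5  0.4] w 0.077 t 9.7 q [ 1.17  0.76 -0.88  2.07  0.9   0.75  0.9 ]
rel cm [ 4.51 -0.01  0.21] rv [-0.001  0.001  0.   ]
```

View pics/c1.png

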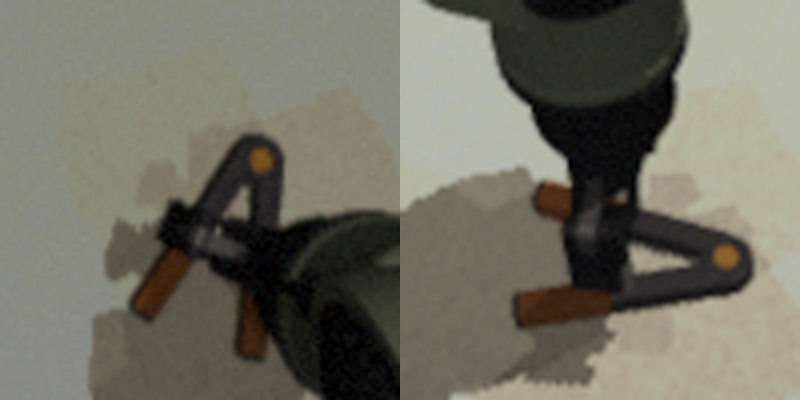

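Jaws straddle both arms. Descend and squeeze.

Emit:
{"method": "step_arm", "body": {
  "targets": [
    [[2.5,0,0.2,0,0,0,0.9],[4.5,0,0.2,0,0,0,0.9],[4.5,0,0.2,0,0,0,0.9],[4.5,0,0.2,0,0,0,0.7],[4.5,0,0.2,0,0,0,0.55],[4.5,0,0.2,0,0,0,0.4],[4.5,0,0.2,0,0,0,0.2],[4.5,0,0.2,0,0,0,0],[4.5,0,0.2,0,0,0,0],[4.5,0,0.2,0,0,0,0]]
  ],
  "grip_force": 40
}}

```text
clock: 10.8
position: [0.385, -0.2924, 0.0272]
tool_rot: [-0.395, 1.568, -0.772]
force: [-3.2, 1.6, 18.4]
grip_width: 0.0308
```

```bash
python3 - <<'E'
from look import *
th=2.76495
go([*(np.array([.433,-.3112])+.052*np.array([np.cos(th),np.sin(th)])),.026],down(th-np.pi/2))
look("c2",(310,210),(150,270))
E
```

```text
tcp [ 0.385  -0.2924  0.0272] f [-3.2  1.6 18.4] w 0.0308 t 10.8 q [ 1.12  0.83 -0.81  2.08  1.    0.69  0.82]
rel cm [ 0.12  0.01 -0.04] rv [-0.001  0.002  0.001]
```

View pics/c2.png

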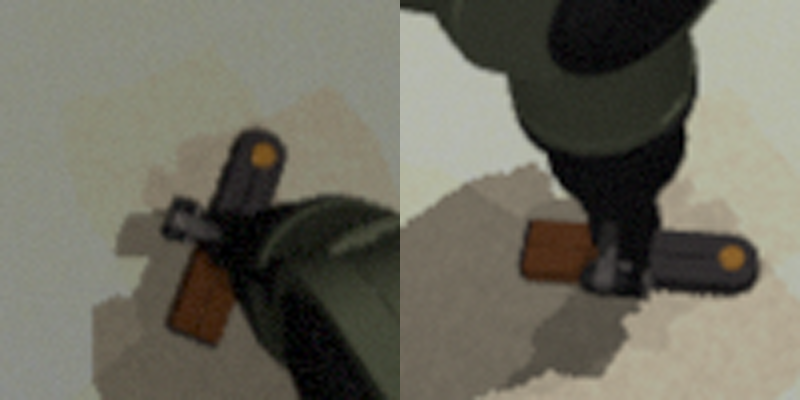

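Nutcracker folded (width 31 mm). Lift.

Emit:
{"method": "step_arm", "body": {
  "targets": [
    [[-2,0,0,0,0,0,0],[-6,0,0,0,0,0,0],[-11,0,0,0,0,0,0],[-16,0,0,0,0,0,0],[-19,0,0,0,0,0,0],[-19,0,0,0,0,0,0]]
  ],
  "grip_force": 60
}}

```text
clock: 11.5
position: [0.3857, -0.2927, 0.221]
tool_rot: [-0.444, 1.563, -0.822]
force: [0.3, -0.4, -2.7]
grip_width: 0.0295
```

```bash
python3 - <<'E'
from look import *
a,b=look("c3",(330,180),(150,200),120,120,3.3)
s=bot.observe();R=Rt(s["tool_rot"]).as_matrix();p=np.array(s["position"]);print(p,s["grip_width"],s["force"],np.round(s["qpos"],2))
print(np.round(R,3))
for n,im,box in(("top",a,(330,180,120,120)),("side",b,(150,200,160,150))):
    for A,c in pins(im,box):
        P=onz(n,c,p[2]-.009)[0];print(n,A,c,np.round(P,4),"tool",np.round(R.T@(P-p)*1000,1))
FLm=np.diag([1.,-1,-1])
go([.48,-.06,.26],RP@FLm)
E
```

```text
[ 0.3842463  -0.29237958  0.2175382 ] 0.02958278286179668 [-0.29707773 -0.81514974 -1.74610145] [ 1.34  0.55 -1.1   1.97  0.6   0.99  1.15]
[[ 0.002  0.369  0.929]
 [-0.003  0.929 -0.369]
 [-1.    -0.002  0.003]]
top 43 [407.19 256.77] [ 0.4369 -0.3145  0.2085] tool [ 9.2 -1.1 57.1]
side 10 [267.7 216.7] [ 0.5713 -0.153   0.2085] tool [  8.9 198.6 122.4]
side 19 [172.89 284.37] [ 0.332  -0.2694  0.2085] tool [  8.8   2.1 -57.1]
side 6 [178.17 281.5 ] [ 0.3434 -0.2658  0.2085] tool [  8.8   9.6 -47.8]
side 6 [181.83 282.5 ] [ 0.3502 -0.2704  0.2085] tool [  8.9   7.9 -39.8]
side 42 [227.64 288.93] [ 0.4357 -0.3128  0.2085] tool [ 9.2  0.  55.4]
side 4 [179.5 296. ] [ 0.3401 -0.3003  0.2085] tool [  8.9 -23.6 -38.1]
tcp [ 0.3842 -0.2924  0.2175] f [-0.3 -0.8 -1.7] w 0.0296 t 11.6 q [ 1.34  0.55 -1.1   1.97  0.6   0.99  1.15]
rel cm [-4.3  25.12  0.34] rv [-1.828 -0.439 -0.32 ]
```

View pics/c3.png

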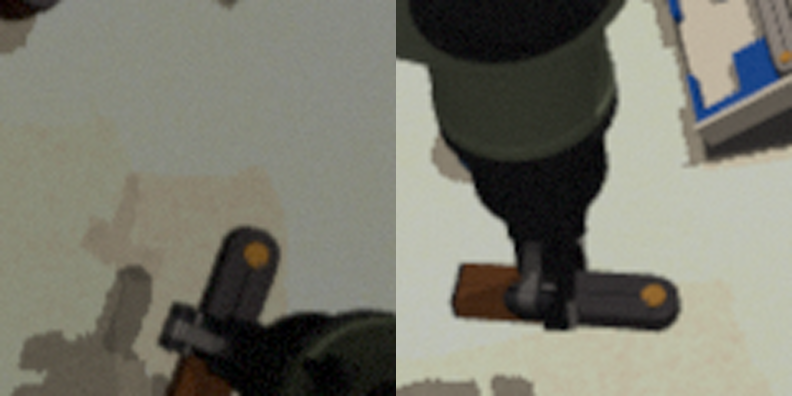

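Emit:
{"method": "step_arm", "body": {
  "targets": [
    [[-4.3,25.1,0.3,-1.828,-0.439,-0.32,0],[-4.3,25.1,0.3,-1.828,-0.439,-0.32,0],[-4.3,25.1,0.3,-1.828,-0.439,-0.32,0],[-4.3,25.1,0.3,-1.828,-0.439,-0.32,0],[-4.3,25.1,0.3,-1.828,-0.439,-0.32,0],[-4.3,25.1,0.3,-1.828,-0.439,-0.32,0],[-4.3,25.1,0.3,-1.828,-0.439,-0.32,0],[-4.3,25.1,0.3,-1.828,-0.439,-0.32,0],[-4.3,25.1,0.3,-1.828,-0.439,-0.32,0],[-4.3,25.1,0.3,-1.828,-0.439,-0.32,0]]
  ]
}}

```text
clock: 12.6
position: [0.4788, -0.0597, 0.2588]
tool_rot: [-1.367, 1.178, -0.279]
force: [0.8, -0.0, -1.5]
grip_width: 0.0296
```

```bash
python3 - <<'E'
from h import *
go(tray(-45,-2,120),RP@np.diag([1.,-1,-1]))
E
```

```text
tcp [ 0.4788 -0.0597  0.2588] f [ 0.8 -0.  -1.5] w 0.0296 t 12.6 q [ 1.09  0.44 -1.44  2.2   1.    0.77  1.68]
rel cm [11.07  5.71  8.22] rv [-0.383 -0.091 -0.07 ]
```

Emit:
{"method": "step_arm", "body": {
  "targets": [
    [[0,2,3,-0.383,-0.091,-0.07,0],[1,4,6,-0.383,-0.091,-0.07,0],[4,5.7,8.2,-0.383,-0.091,-0.07,0],[8,5.7,8.2,-0.383,-0.091,-0.07,0],[11,5.7,8.2,-0.383,-0.091,-0.07,0],[11,5.7,8.2,-0.383,-0.091,-0.07,0],[11,5.7,8.2,-0.383,-0.091,-0.07,0]]
  ]
}}

```text
clock: 13.3
position: [0.5088, 0.0278, 0.1417]
tool_rot: [-1.568, 1.102, -0.077]
force: [-0.2, 0.8, -1.1]
grip_width: 0.0295
```

```bash
python3 - <<'E'
from look import *
go(tray(-45,-2,60),RP@np.diag([1.,-1,-1]))
look("d1",(190,120),(190,120),120,120,3.3)
E
```

```text
tcp [0.5088 0.0278 0.1417] f [-0.2  0.8 -1.1] w 0.0295 t 13.3 q [ 0.63  0.67 -1.16  2.31  1.62  0.76  1.35]
rel cm [ 6.08 -0.13 -0.06] rv [ 0.     0.002 -0.003]
```

View pics/d1.png

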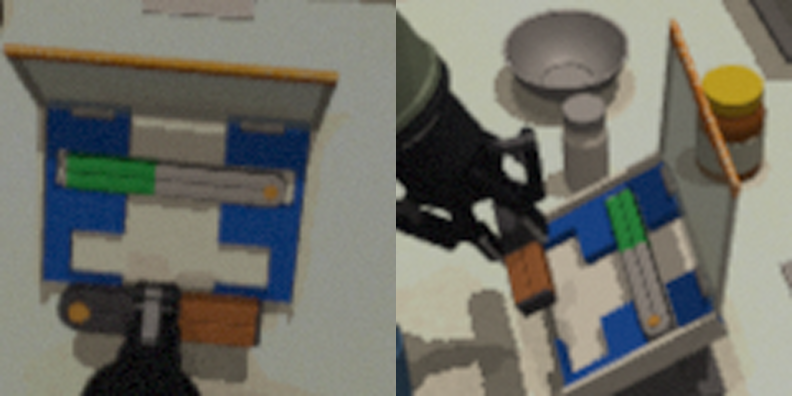

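Emit:
{"method": "step_arm", "body": {
  "targets": [
    [[2,-0.1,0,0,0,0,0],[4,-0.1,0,0,0,0,0],[6,-0.1,0,0,0,0,0],[7.0,-0.1,0,0,0,0,0],[7.0,-0.1,0,0,0,0,0]]
  ]
}}

```text
clock: 13.9
position: [0.5423, 0.0241, 0.0816]
tool_rot: [-1.569, 1.099, -0.081]
force: [0.3, 0.3, -0.5]
grip_width: 0.0293
```

```bash
python3 - <<'E'
from look import *
go(tray(-45,-2,36),RP@np.diag([1.,-1,-1]))
a,b=look("d2",(190,120),(190,120),120,120,3.3)
s=bot.observe();R=Rt(s["tool_rot"]).as_matrix();p=np.array(s["position"]);print("in tray",np.round(TR.T@(p-TRAY)*1000,1),TR.T@s["force"])
for n,im,box in(("top",a,(200,190,40,40)),("side",b,(200,150,60,60))): print(n,pins(im,box))
print(proj("top",p+R@[.009,0,.0563]),proj("side",p+R@[.009,0,.0563]))
E
```

```text
tcp [0.5423 0.0241 0.0816] f [ 0.3  0.3 -0.5] w 0.0293 t 13.9 q [ 0.56  0.84 -1.07  2.26  1.81  0.83  1.27]
rel cm [1.59 0.16 0.04] rv [-0.001  0.     0.001]
in tray [-43.2  -2.1  52.8] [-0.67122929 -0.0661614  -1.04326297]
top [(np.int32(29), array([218.14, 200.41]))]
side []
[[217.74488305 200.54276104]] [[235.79615402 190.68184569]]
```

View pics/d2.png

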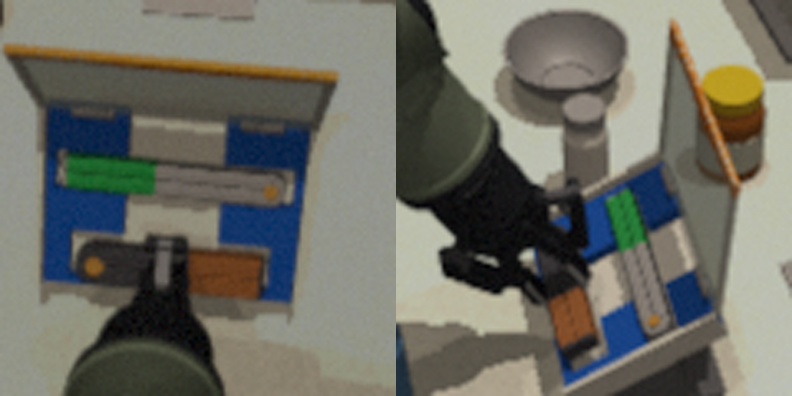

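Emit:
{"method": "step_arm", "body": {
  "targets": [
    [[0.5,0.1,0,0,0,0,0],[1.0,0.1,0,0,0,0,0],[1.5,0.1,0,0,0,0,0],[1.7,0.1,0,0,0,0,0]]
  ]
}}

```text
clock: 14.4
position: [0.549, 0.0238, 0.0664]
tool_rot: [-1.57, 1.098, -0.08]
force: [-0.8, 0.5, -2.2]
grip_width: 0.0294
```

```bash
python3 - <<'E'
from look import *
a,b=look("d3",(190,120),(190,120),120,120,3.3)
s=bot.observe();R=Rt(s["tool_rot"]).as_matrix();p=np.array(s["position"]);print("in tray",np.round(TR.T@(p-TRAY)*1000,1),TR.T@s["force"])
E
```

```text
in tray [-44.4  -2.   35.5] [-0.98474093 -0.48427344 -1.17604127]
```

View pics/d3.png

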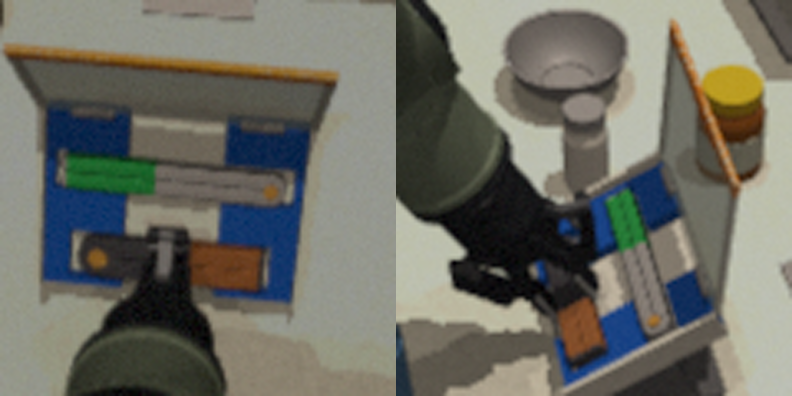

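Cracker is in the lower pocket; last 2–3 mm gently, then release.

Emit:
{"method": "step_arm", "body": {
  "targets": [
    [[0.1,0,0,0,0,0,0],[0.2,0,0,0,0,0,0]]
  ]
}}

```text
clock: 14.7
position: [0.5498, 0.0239, 0.0647]
tool_rot: [-1.569, 1.098, -0.08]
force: [-9.7, -0.7, 14.7]
grip_width: 0.0296
```

```bash
python3 - <<'E'
from look import *
s=bot.observe();p=np.array(s["position"]);print("in tray",np.round(TR.T@(p-TRAY)*1000,1),TR.T@s["force"])
E
```

```text
in tray [-44.3  -2.   33.5] [-1.84912094 -1.52827753 17.48000078]
```

Contact (17 N). Release and withdraw.

Emit:
{"method": "step_arm", "body": {
  "targets": [
    [[0,0,0,0,0,0,0.2],[0,0,0,0,0,0,0.52],[0,0,0,0,0,0,0.52],[0,0,0,0,0,0,0.52],[-1,0,0,0,0,0,0.52],[-3,0,0,0,0,0,0.52],[-7,0,0,0,0,0,0.52],[-11,0,0,0,0,0,0.52],[-13,0,0,0,0,0,0.52]]
  ]
}}

```text
clock: 15.6
position: [0.4897, 0.0293, 0.1829]
tool_rot: [-1.572, 1.096, -0.081]
force: [0.1, -0.7, -0.4]
grip_width: 0.0441
```

```bash
python3 - <<'E'
from look import *
a,b=look("d4",(190,115),(200,110),120,120,3.3)
go([.5,.03,.3],RP)
hs=lambda im:cv2.cvtColor(im,cv2.COLOR_RGB2HSV).astype(int)
for n,im,box in(("top",a,(185,125,115,40)),("side",b,(265,120,40,75))):
    x,y,w,h=box;H=hs(im)[y:y+h,x:x+w];m=(H[...,0]>7)&(H[...,0]<20)&(H[...,1]>120)
    n_,l,st,ce=cv2.connectedComponentsWithStats(m.astype(np.uint8));i=1+np.argmax(st[1:,4]);yy,xx=np.nonzero(l==i)
    print(n,st[i],"extremes",[(int(xx[k]+x),int(yy[k]+y)) for k in(np.argmin(xx+.01*yy),np.argmax(xx),np.argmin(yy),np.argmax(yy))])
# lid edge prediction vs angle
hx=tray(70,0,28)
for th in np.arange(1.85,2.26,.05):
    for yy in(99.5,-99.5):
        P=tray(70-140*np.cos(th)-4*np.sin(th)*-1*0,yy,28+140*np.sin(th));print(round(th,2),yy,np.round(P,3),np.round(proj("top",P)[0],1),np.round(proj("side",P)[0],1))
E
```

```text
tcp [0.4905 0.0286 0.1831] f [ 0.3 -0.4 -0.5] w 0.0444 t 15.7 q [ 0.69  0.54 -1.22  2.33  1.48  0.7   1.44]
rel cm [-9.96 -6.19  0.19] rv [-3.141e+00 -8.000e-03 -2.000e-03]
top [  7   9 100  12 342] extremes [(192, 134), (291, 142), (192, 134), (288, 145)]
side [  8   7  28  53 282] extremes [(273, 128), (300, 150), (274, 127), (292, 179)]
1.85 99.5 [0.635 0.119 0.249] [189.  153.3] [259.7 128. ]
1.85 -99.5 [ 0.619 -0.08   0.249] [290.8 162.2] [277.6 178.5]
1.9 99.5 [0.642 0.118 0.25 ] [189.2 149.8] [262.2 127.3]
1.9 -99.5 [ 0.626 -0.08   0.25 ] [291.1 158.6] [280.5 177.7]
1.95 99.5 [0.649 0.118 0.251] [189.5 146.2] [264.7 126.7]
1.95 -99.5 [ 0.633 -0.081  0.251] [291.5 155. ] [283.3 177. ]
2.0 99.5 [0.656 0.117 0.252] [189.8 142.6] [267.3 126.2]
2.0 -99.5 [ 0.64  -0.081  0.252] [291.8 151.4] [286.2 176.4]
2.05 99.5 [0.663 0.117 0.252] [190.2 139.1] [269.8 125.8]
2.05 -99.5 [ 0.647 -0.082  0.252] [292.1 147.8] [289.1 175.9]
2.1 99.5 [0.67  0.116 0.251] [190.6 135.6] [272.4 125.5]
2.1 -99.5 [ 0.654 -0.082  0.251] [292.4 144.3] [291.9 175.5]
2.15 99.5 [0.677 0.115 0.251] [191.  132.1] [274.9 125.3]
2.15 -99.5 [ 0.661 -0.083  0.251] [292.6 140.8] [294.8 175.3]
2.2 99.5 [0.684 0.115 0.25 ] [191.5 128.8] [277.4 125.2]
2.2 -99.5 [ 0.668 -0.083  0.25 ] [292.9 137.4] [297.6 175.1]
2.25 99.5 [0.691 0.114 0.249] [192.  125.5] [279.9 125.2]
2.25 -99.5 [ 0.675 -0.084  0.249] [293.1 134.1] [300.3 175. ]
```

View pics/d4.png

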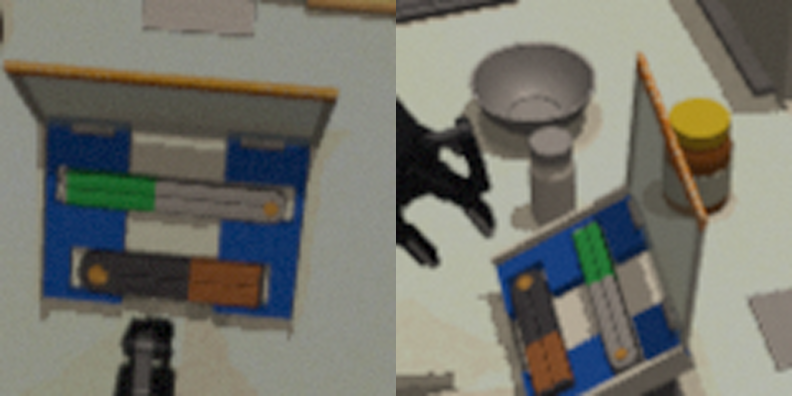

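Both utensils lie in their pockets (tongs (60,185)–(295,205), cracker (75,270)–(268,285)); lid edge about θ≈2.13. Now raise, close the fingers and go over behind the lid.

```bash
python3 - <<'E'
from h import *
go([.55,.03,.38],down(1.49))
t=np.load("d4_t.npy");hs=cv2.cvtColor(t,cv2.COLOR_RGB2HSV).astype(int)
m=(hs[...,0]>20)&(hs[...,0]<33)&(hs[...,1]>130);yy,xx=np.nonzero(m[90:135,150:195]);print("jar",xx.mean()+150,yy.mean()+90,onz("top",[xx.mean()+150,yy.mean()+90],.1))
E
```

```text
tcp [0.4905 0.0286 0.1831] f [ 0.3 -0.4 -0.5] w 0.0444 t 15.7 q [ 0.69  0.54 -1.22  2.33  1.48  0.7   1.44]
rel cm [-14.79 -14.29   0.58] rv [1.539 0.372 0.375]
jar 170.42857142857142 113.12554112554113 [[0.75797746 0.19451915 0.1       ]]
```

Emit:
{"method": "step_arm", "body": {
  "targets": [
    [[-4,-4,0,0.2,0.04,0.05,0],[-9,-8,0.3,0.4,0.09,0.1,0],[-14.8,-14.3,0.6,1.539,0.372,0.375,0],[-14.8,-14.3,0.6,1.539,0.372,0.375,0],[-14.8,-14.3,0.6,1.539,0.372,0.375,0],[-14.8,-14.3,0.6,1.539,0.372,0.375,0],[-14.8,-14.3,0.6,1.539,0.372,0.375,0],[-14.8,-14.3,0.6,1.539,0.372,0.375,0],[-14.8,-14.3,0.6,1.539,0.372,0.375,0],[-14.8,-14.3,0.6,1.539,0.372,0.375,0]]
  ]
}}

```text
clock: 16.7
position: [0.5501, 0.0302, 0.3796]
tool_rot: [-0.897, 1.511, -0.8]
force: [-0.3, 0.3, -0.2]
grip_width: -0.0001
```

```bash
python3 - <<'E'
from h import *
go([.715,.018,.36],down(1.49))
E
```

```text
tcp [0.5501 0.0302 0.3796] f [-0.3  0.3 -0.2] w -0.0001 t 16.7 q [ 0.6   0.45 -1.12  1.62  0.47  1.32  1.08]
rel cm [ 2.7  -2.7  16.21] rv [0.178 0.042 0.044]
```

Emit:
{"method": "step_arm", "body": {
  "targets": [
    [[0.5,-2.7,5,0.178,0.042,0.044,0],[1,-2.7,10,0.178,0.042,0.044,0],[2.7,-2.7,16.2,0.178,0.042,0.044,0],[2.7,-2.7,16.2,0.178,0.042,0.044,0],[2.7,-2.7,16.2,0.178,0.042,0.044,0],[2.7,-2.7,16.2,0.178,0.042,0.044,0]]
  ]
}}

```text
clock: 17.3
position: [0.7146, 0.0186, 0.3587]
tool_rot: [3.084, 1.569, 3.004]
force: [0.1, -0.1, 0.4]
grip_width: -0.0
```

```bash
python3 - <<'E'
from h import *
go([.715,.018,.228],down(1.49))
E
```

```text
tcp [0.7146 0.0186 0.3587] f [ 0.1 -0.1  0.4] w -0.0 t 17.3 q [ 0.36  0.75 -0.95  1.15  0.58  1.52  1.01]
rel cm [13.07 -0.05  0.07] rv [ 0.    -0.002 -0.   ]
```

Emit:
{"method": "step_arm", "body": {
  "targets": [
    [[4,0,0,0,0,0,0],[8,0,0,0,0,0,0],[12,0,0,0,0,0,0],[13,0,0,0,0,0,0],[13,0,0,0,0,0,0]]
  ]
}}

```text
clock: 17.8
position: [0.7137, 0.0181, 0.2286]
tool_rot: [-3.032, 1.567, -3.113]
force: [-0.1, 0.5, 1.4]
grip_width: 0.0003
```

```bash
python3 - <<'E'
from look import *
go([.715,.018,.228],down(1.49))
look("e1",(190,80),(215,90),130,120,3)
E
```

```text
tcp [0.7137 0.0181 0.2286] f [-0.1  0.5  1.4] w 0.0003 t 17.8 q [ 0.37  0.84 -0.91  1.32  0.66  1.29  0.94]
rel cm [0.06 0.   0.13] rv [-0.    -0.004  0.   ]
```

View pics/e1.png

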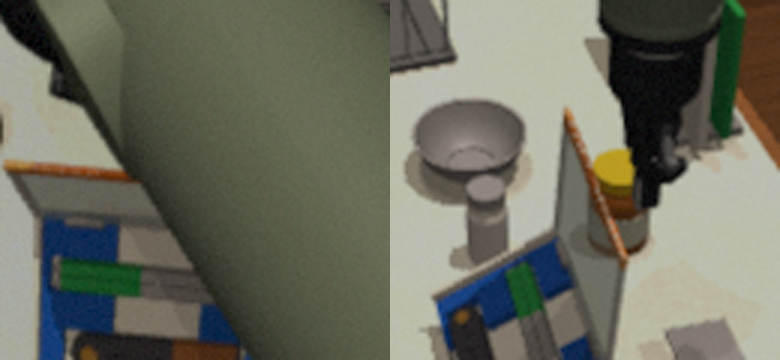

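Fingers hang behind the lid with clearance (side crop (645,200) vs lid edge). Compute the arc.

```bash
cat > arc.py <<'E'
from h import *
import sys
def tgt(th,r,c=.012,tip=.024):
    P=tray(70-r*np.cos(th)+4*np.sin(th),0,28+r*np.sin(th)+4*np.cos(th))
    k=np.clip((th-.47)/.3,-1,1)*c
    P=P+TR[:,0]*[1,1,0]/np.cos(np.radians(27))*k+[0,0,tip]
    # lateral: keep tray y = 0
    return P
def rows(ths,rs):
    s=bot.observe();p=np.array(s["position"]);R0=Rt(s["tool_rot"]).as_matrix();print(np.round(p,4),np.round(s["force"],1))
    for t,r in zip(ths,rs): print(round(t,2),np.round(tgt(t,r),3),np.round(R0.T@(tgt(t,r)-p)*100,2))
E
python3 - <<'E'
from arc import *
th=np.arange(2.15,-.01,-.12);rows(th,np.linspace(95,115,len(th)))
E
```

```text
[0.7149 0.0187 0.2312] [0.5 0.3 0.5]
2.15 [0.68  0.015 0.23 ] [ 0.14 -0.61 -3.44]
2.03 [0.669 0.016 0.232] [-0.08 -0.61 -4.57]
1.91 [0.657 0.017 0.233] [-0.16 -0.61 -5.74]
1.79 [0.645 0.018 0.232] [-0.1  -0.61 -6.93]
1.67 [0.634 0.019 0.23 ] [ 0.11 -0.61 -8.11]
1.55 [0.622 0.02  0.227] [ 0.46 -0.61 -9.27]
1.43 [0.611 0.021 0.222] [  0.96  -0.61 -10.39]
1.31 [0.6   0.022 0.215] [  1.6   -0.61 -11.46]
1.19 [0.59  0.023 0.207] [  2.37  -0.61 -12.45]
1.07 [0.581 0.023 0.199] [  3.26  -0.61 -13.36]
0.95 [0.573 0.024 0.188] [  4.27  -0.61 -14.15]
0.83 [0.567 0.025 0.177] [  5.38  -0.61 -14.83]
0.71 [0.559 0.025 0.165] [  6.57  -0.61 -15.61]
0.59 [0.55  0.026 0.153] [  7.84  -0.61 -16.48]
0.47 [0.543 0.027 0.14 ] [  9.15  -0.61 -17.21]
0.35 [0.537 0.027 0.126] [ 10.51  -0.61 -17.77]
0.23 [0.533 0.027 0.112] [ 11.87  -0.62 -18.17]
0.11 [0.533 0.027 0.099] [ 13.23  -0.62 -18.16]
```

Emit:
{"method": "step_arm", "body": {
  "targets": [
    [[0.1,-0.3,-2.0,0,0,0,0],[0.1,-0.6,-3.4,0,0,0,0],[-0.1,-0.6,-4.6,0,0,0,0],[-0.2,-0.6,-5.7,0,0,0,0],[-0.1,-0.6,-6.9,0,0,0,0],[0.1,-0.6,-8.1,0,0,0,0],[0.5,-0.6,-9.3,0,0,0,0],[1.0,-0.6,-10.4,0,0,0,0],[1.6,-0.6,-11.5,0,0,0,0],[2.4,-0.6,-12.5,0,0,0,0]]
  ]
}}

```text
clock: 18.9
position: [0.5905, 0.0231, 0.2095]
tool_rot: [0.062, 1.567, -0.019]
force: [0.7, 0.8, 0.2]
grip_width: -0.0001
```

```bash
python3 - <<'E'
from arc import *
from look import look
look("e2",(190,80),(200,90),130,120,3)
th=np.arange(1.19,-.15,-.12);rows(th,np.linspace(104,115,len(th)))
print(bot.observe()["qpos"])
E
```

```text
[0.5896 0.023  0.2086] [ 0.6 -0.1  0.6]
1.19 [0.591 0.023 0.207] [ 0.14 -0.02  0.1 ]
1.07 [0.582 0.023 0.198] [ 1.04 -0.02 -0.79]
0.95 [0.574 0.024 0.188] [ 2.05 -0.02 -1.57]
0.83 [0.567 0.025 0.177] [ 3.16 -0.02 -2.22]
0.71 [0.56  0.025 0.165] [ 4.34 -0.02 -2.99]
0.59 [0.551 0.026 0.153] [ 5.6  -0.02 -3.84]
0.47 [0.544 0.026 0.14 ] [ 6.9  -0.02 -4.55]
0.35 [0.539 0.027 0.126] [ 8.23 -0.02 -5.1 ]
0.23 [0.535 0.027 0.113] [ 9.57 -0.02 -5.49]
0.11 [0.535 0.027 0.1  ] [10.9  -0.02 -5.47]
-0.01 [0.539 0.027 0.087] [12.2  -0.02 -5.05]
-0.13 [0.545 0.026 0.074] [13.46 -0.02 -4.47]
[ 0.49515532  0.68950827 -0.96657218  1.70751698  0.63361153  1.08812937
  0.81697764]
```

View pics/e2.png

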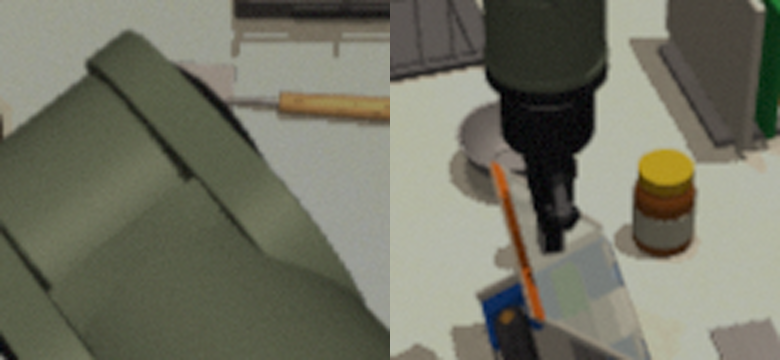

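The lid follows the fingertips (edge now at side crop (495,165)–(540,315)). Continue down to near shut.

Emit:
{"method": "step_arm", "body": {
  "targets": [
    [[1.0,0,-0.8,0,0,0,0],[2.0,0,-1.6,0,0,0,0],[3.2,0,-2.2,0,0,0,0],[4.3,0,-3.0,0,0,0,0],[5.6,0,-3.8,0,0,0,0],[6.9,0,-4.5,0,0,0,0],[8.2,0,-5.1,0,0,0,0],[9.6,0,-5.5,0,0,0,0],[10.5,0,-5.5,0,0,0,0]]
  ]
}}

```text
clock: 19.9
position: [0.5343, 0.0273, 0.1022]
tool_rot: [-0.637, 1.57, -0.717]
force: [-1.0, -0.2, 0.2]
grip_width: 0.0
```

```bash
python3 - <<'E'
from arc import *
from look import look
look("e3",(190,120),(200,110),120,120,3)
th=[.15,.1,.05,0,-.05];rows(th,[110]*5)
E
```

```text
[0.5346 0.0273 0.1023] [0.9 0.2 0. ]
0.15 [0.537 0.027 0.105] [-0.25 -0.01  0.22]
0.1 [0.538 0.027 0.1  ] [ 0.27 -0.01  0.39]
0.05 [0.54  0.027 0.094] [ 0.79 -0.01  0.58]
0 [0.543 0.027 0.089] [ 1.29 -0.01  0.8 ]
-0.05 [0.545 0.026 0.084] [ 1.79 -0.01  1.05]
```

View pics/e3.png

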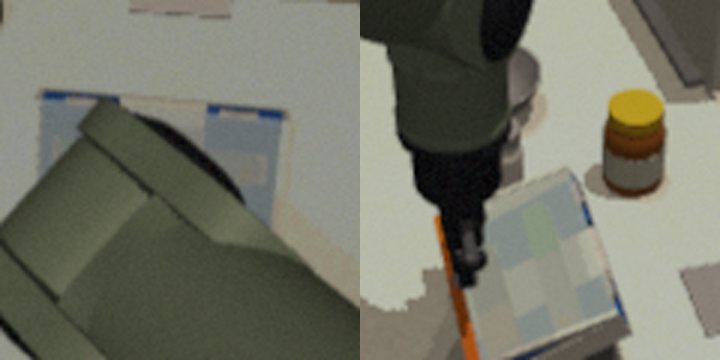

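Nearly shut. Press down in small steps until force rises.

Emit:
{"method": "step_arm", "body": {
  "targets": [
    [[0.3,0,0.2,0,0,0,0],[0.6,0,0.4,0,0,0,0],[0.8,0,0.6,0,0,0,0],[0.8,0,0.6,0,0,0,0]]
  ]
}}

```text
clock: 20.4
position: [0.5409, 0.0268, 0.0942]
tool_rot: [-1.074, 1.57, -1.155]
force: [-0.0, -0.1, -0.1]
grip_width: 0.0001
```

Emit:
{"method": "step_arm", "body": {
  "targets": [
    [[0.1,0,0,0,0,0,0],[0.2,0,0,0,0,0,0],[0.2,0,0,0,0,0,0]]
  ]
}}

```text
clock: 20.7
position: [0.5409, 0.0268, 0.0922]
tool_rot: [-0.771, 1.57, -0.852]
force: [0.1, -0.1, 0.2]
grip_width: 0.0001
```

Emit:
{"method": "step_arm", "body": {
  "targets": [
    [[0.1,0,0,0,0,0,0],[0.2,0,0,0,0,0,0],[0.2,0,0,0,0,0,0]]
  ]
}}

```text
clock: 21.0
position: [0.5409, 0.0267, 0.0901]
tool_rot: [-0.955, 1.57, -1.035]
force: [0.4, -0.7, 0.2]
grip_width: 0.0002
```

Emit:
{"method": "step_arm", "body": {
  "targets": [
    [[0.1,0,0,0,0,0,0],[0.2,0,0,0,0,0,0],[0.2,0,0,0,0,0,0]]
  ]
}}

```text
clock: 21.3
position: [0.5408, 0.0267, 0.0879]
tool_rot: [-1.537, 1.57, -1.617]
force: [0.2, -0.1, 0.5]
grip_width: -0.0
```

Emit:
{"method": "step_arm", "body": {
  "targets": [
    [[0.1,0,0,0,0,0,0],[0.1,0,0,0,0,0,0]]
  ]
}}

```text
clock: 21.5
position: [0.5407, 0.0268, 0.0868]
tool_rot: [-1.922, 1.57, -2.002]
force: [-0.1, -0.5, 0.7]
grip_width: 0.0001
```

Emit:
{"method": "step_arm", "body": {
  "targets": [
    [[0.1,0,0,0,0,0,0],[0.1,0,0,0,0,0,0]]
  ]
}}

```text
clock: 21.7
position: [0.5407, 0.0268, 0.0857]
tool_rot: [-2.132, 1.57, -2.212]
force: [0.5, -0.5, 0.8]
grip_width: 0.0
```

```bash
python3 - <<'E'
from look import *
print(bot.observe()["force"],bot.observe()["position"])
look("e4",(190,120),(210,130),100,100,4)
E
```

```text
[ 0.46742654 -0.52197748  0.77141304] [0.54068492 0.02677318 0.08567747]
```

View pics/e4.png

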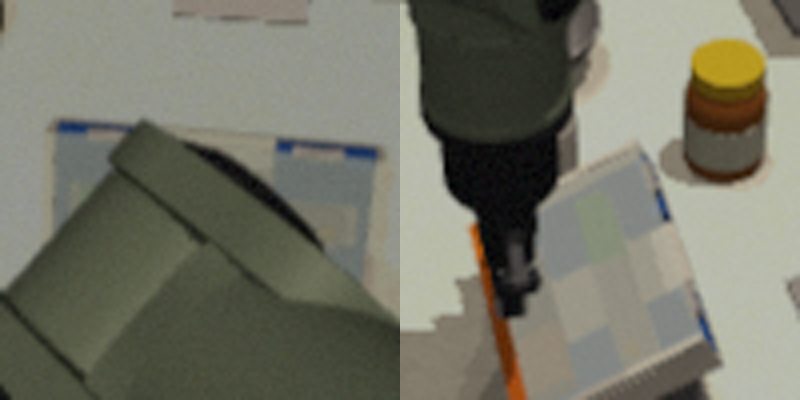

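Emit:
{"method": "step_arm", "body": {
  "targets": [
    [[0.1,0,0,0,0,0,0],[0.2,0,0,0,0,0,0]]
  ]
}}

```text
clock: 22.0
position: [0.5409, 0.0268, 0.0839]
tool_rot: [-0.947, 1.57, -1.028]
force: [-2.1, -0.5, 14.6]
grip_width: 0.0001
```

Emit:
{"method": "step_arm", "body": {
  "targets": [
    [[0.1,0,0,0,0,0,0],[0.2,0,0,0,0,0,0]]
  ]
}}

```text
clock: 22.2
position: [0.5412, 0.0269, 0.0831]
tool_rot: [-0.696, 1.569, -0.776]
force: [-10.6, -3.7, 43.0]
grip_width: 0.0004
```

Hard stop reached. Retreat upward and check.

Emit:
{"method": "step_arm", "body": {
  "targets": [
    [[-1,0,0,0,0,0,0],[-5,0,0,0,0,0,0],[-10,0,0,0,0,0,0],[-15,0,-3,0,0,0,0],[-20,0,-6,0,0,0,0],[-22,5,-6,0,0,0,0],[-22,10,-6,0,0,0,0],[-22,15,-6,0,0,0,0],[-22,20,-6,0,0,0,0],[-22,20,-6,0,0,0,0]]
  ]
}}

```text
clock: 23.2
position: [0.4958, 0.2372, 0.3032]
tool_rot: [0.907, 1.569, 0.833]
force: [-0.9, -0.2, 0.3]
grip_width: -0.0001
```

```bash
python3 - <<'E'
from look import *
a,b=look("f1",(180,120),(205,130),120,110,3.3)
cv2.imwrite("pics/f1t.png",a[:,:,::-1]);cv2.imwrite("pics/f1s.png",b[:,:,::-1])
for th in(0,.05,.1):
  for yy in(99.5,-99.5):
    P=tray(70-140*np.cos(th)+4*np.sin(th),yy,28+140*np.sin(th)+4*np.cos(th));print(th,yy,proj("top",P)[0],proj("side",P)[0])
for n,im,box in(("top",a,(185,180,115,50)),("side",b,(210,170,50,90))):
    x,y,w,h=box;H=cv2.cvtColor(im,cv2.COLOR_RGB2HSV).astype(int)[y:y+h,x:x+w];m=(H[...,0]>5)&(H[...,0]<20)&(H[...,1]>150)
    n_,l,st,ce=cv2.connectedComponentsWithStats(m.astype(np.uint8));i=1+np.argmax(st[1:,4]);yy,xx=np.nonzero(l==i)
    print(n,st[i],[(int(xx[k]+x),int(yy[k]+y)) for k in(np.argmin(xx),np.argmax(xx),np.argmin(yy),np.argmax(yy))])
E
```

```text
0 99.5 [199.79054184 206.76440462] [227.22186985 186.40570057]
0 -99.5 [280.16941937 214.0919637 ] [239.62460199 238.04368035]
0.05 99.5 [199.25868506 207.85725282] [226.1359836 185.0154113]
0.05 -99.5 [280.23386038 215.24672785] [238.46789767 236.71242952]
0.1 99.5 [198.72357209 208.83286495] [225.14795669 183.56469186]
0.1 -99.5 [280.31392723 216.28531267] [237.42011681 235.31671093]
top [ 15  23  81  11 337] [(200, 204), (280, 211), (202, 203), (268, 213)]
side [ 18  16  15  52 202] [(228, 187), (242, 233), (229, 186), (239, 237)]
```

View pics/f1.png

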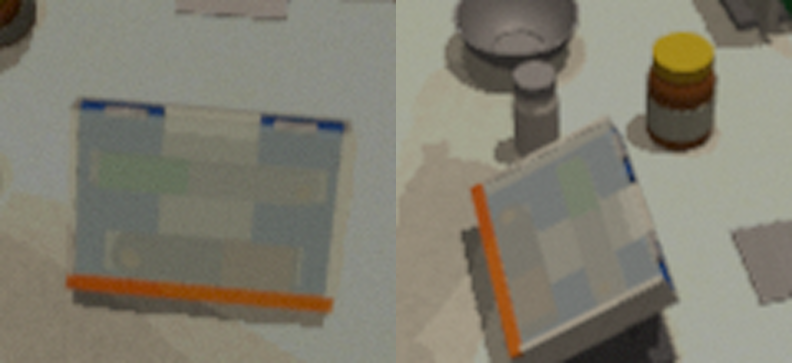

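View pics/f1s.png

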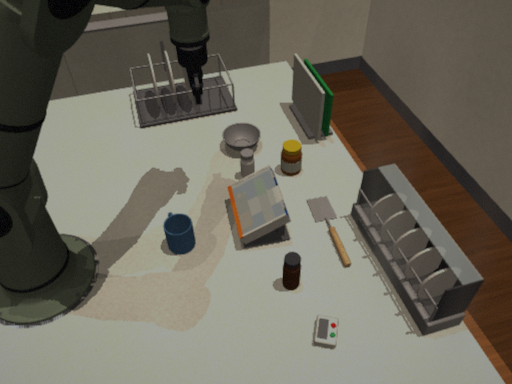

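View pics/f1t.png

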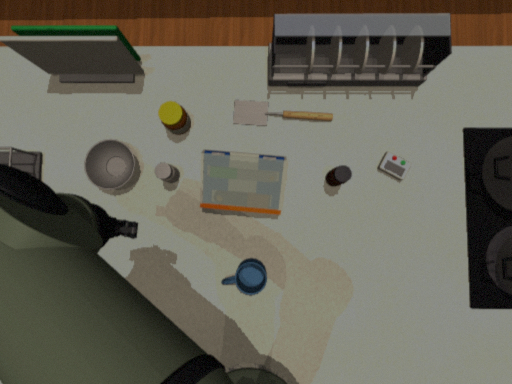

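Lid edge in the side view runs (228,187)–(239,237), matching the shut prediction (227,186)–(240,238). Both utensils show through the lid in their pockets, the bystanders are unmoved and the arm is clear.

```bash
python3 -c "
from workcell import bot
print(bot.job_done(), bot.observe()['clock'])"
```

```text
the job is handed in; nothing more can be done
the job is handed in; nothing more can be done
```

I folded the tongs and laid them in the upper pocket, folded the nutcracker and laid it in the lower one, then swung the lid shut. I handed the job in at about 23 s, with the arm raised clear of everything.

**Last checks**
- **Lid:** it reached a hard stop when pressed. In the side view its edge lies within about 1 px of where a fully shut lid should be. In the top view it sits about 3 px off the shut prediction, in the direction opposite to an open lid.
- **Utensils:** both show through the lid, folded and flat in their pockets.
- **Bystanders:** by eye, none had moved in the pictures. I did not measure them.

**Forces:** contact peaked higher than I intended, at about 72 N when the tongs (held in the fingers) met the pocket floor and about 43 N from the fingertips when the lid was pressed. Both are under the 120 N wrist limit. They exceed 40 N, but that limit is for the arm or gripper body, and these contacts were at the fingers.

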